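Start the hood fan and raise the sash to the mark

ROBOT

A 6-joint arm with a two-finger parallel gripper is mounted at the origin on a cart in front of the work surface, level with it; the furniture and walls round the work are solid. World frame = base frame: x ahead of the robot, y to its left, z up, the work surface at z = 0. Lengths are in m, angles in rad, forces in N, time in s.
With the tool pointing down it reaches from about 0.35 to 0.95 m from the base axis. Payload 17.4 kg.
Tool frame: the origin (TCP) lies at the very end of the fingers, on their centre line; the grasp point (between the pads) lies bot.grasp_offset behind it (bot.grasp_offset is the distance from the TCP to the grasp point, in m); z points along the fingers, y is the direction in which the jaws open and shut (so a half turn about z gives the same grasp; the last joint's range is limited). The gripper opens to 93 mm and grips with 3 to 60 N. Pads are 15 mm wide; open, the fingers measure 128 mm over their backs; the gripper's body (75 mm by 188 mm) begins 65 mm behind the grasp point.
Start: joints at [-1.353, 0.116, 1.442, -0, 1.584, -0.038], TCP at [0.171, -0.653, 0.219] pointing down, gripper open.
Joint ranges: [-2.83, 2.83], [-0.83, 2.19], [0.07, 2.5], [-1.14, 4.28], [0.01, 3], [-2.97, 2.97]. Speed limits (rad/s): [1.89, 1.89, 2.22, 3.14, 3.14, 3.14].

INTERFACE

Orientations are given as a unit quaternion [x, y, z, w].
In Python, from station import bot gives the robot as it stands.
- The arm moves only by the tool jog_arm, never from a script. Its argument "moves" is a list of rows, each an object of numbers: "tx", "ty", "tz": the shift along the tool's x, y, z in mm; "rx", "ry", "rz": the turn, a rotation vector about the tool's x, y, z in degrees; "claw": the closure in counts, from 0 (fully open) to 255 (shut). In form: [{"tx": .., "ty": .., "tz": .., "rx": .., "ry": .., "rz": .., "claw": ..}, ...]. A call has 1 to 12 rows; each row is the pose to reach, as a shift and turn from the pose measured when the call began, along the tool's axes at that moment; what a row does not reach only later rows make up. A row lasts 1/10 s, in which the tool goes at most 50 mm and 8.59 degrees, less where a joint would pass 70% of its speed; a pose out of reach is approached as far as the arm can. A call with a gripper value outside its range is refused whole. The fingers move at their own pace and stop on an object; "newtons" is the grip in N (left out, the last holds). Time passes only in rows, so rows that repeat a pose let the fingers close. It gives the time, the measured TCP pose, the force and the opening at its end, in the units of the state.
- bot.get_obs(): the state, without advancing time (a new reading comes with each control period).
- bot.grab_frame(name): name is "side" or "top" or "wrist"; returns the picture (480x640x3 uint8, red, green, blue); there is no depth.
- bot.camera_info(name): a dict with "fx", "fy", "cx", "cy" (pixels), "cam_to_world" (4x4, takes a point from camera to world coordinates); the wrist camera has in their place "tool_from_camera" (4x4, takes a point from camera to tool coordinates, whose origin is the TCP and whose axes are the flange's). Camera axes: x right, y down, z forward; pixel columns grow to the right and rows downward; lengths in m; the calibration is good to about 2 mm. A picture is of the moment at which its call begins: read the wrist's pose just before it. camera_info takes no time and is no camera call.
- bot.sign_off(): hands the job in, once; it reports no verdict.
The state is a dict: "time_s": time; "joints": joint angles; "qvel": joint speeds; "joint_efforts": joint torques, N m; "ee_pos": TCP position; "tcp_rot": TCP orientation; "ft_force": force on the tool from outside, world axes, zero at the start; "torque": the same for the moment, N m; "width": finger opening in m.
Only numpy, scipy, OpenCV 4.12 (cv2) and the standard library are available. Lean on these libraries where they do the work, as an engineer would, in place of code of your own. Each camera call takes 0.05 s, during which the arm holds its last target.

TASK

Press the fan button on the switch box fully in, then put the fingertips under the lip of the hood's sliding window and push the window up until the lip is level with the pointer on the left rail, where it stays by itself. Only press and push: do not pinch the lip or lift anything, and leave the pointer and the loose things in and around the hood where they are.

Things in the scene. Friction and masses are not known exactly. Their poses are not given: they have to be found in the camera images.
- hood: small bench-top hood fixed to the table: 260 mm wide (its y), 170 deep (its x), clear sides, roof at 290 mm, upright white front sill 115 mm high at x = -85 mm; above it the front leans back 30 degrees from upright, between two aluminium rails (25 mm wide, at y = +-117 mm). Steel counterweight outside on its right. Origin: centre of its underside, on the table; x points into the hood, y left, z up.
- lip_nose (a point): middle of the front edge (round nose) of the sash's lip, at half the lip's thickness, 38 mm in front of the rails' faces; rides with the sash; when shut it is 150 mm above the table. Axes as the hood's.
- lip_cover: black ribbed strip on top of the lip, starting 11 mm behind the nose. Touching it is allowed, pinching the lip between top and underside is not. Origin in the middle of the sash, level with the nose.
- mark_tip (a point): tip of the pointer: a small steel clamp, 31 mm wide, 26 mm high, with a black thumb screw, on the front of the hood's left rail (as seen from the robot), sticking out about 18 mm; its wedge tip points right, to the path of the lip's left end. The height of the tip is the mark. The clamp is tight; leave it as set. Axes as the hood's.
- fan_box: white switch box of the hood's fan, 70 x 90 x 45 mm on a black 78 x 98 mm foot, fixed to the table left in front of the hood. Origin: centre of its underside.
- fan_button (a joint): round grey push button (32 mm wide) in a dark collar on top of the fan box. Value: m pressed, 0 to 0.006 (fully in), about 5 N to press fully; springs back.
- fan_button_top (a point): centre of the button's top face; press straight down here.
- sash: the hood's sliding front window, shut at the start: clear pane in an aluminium frame (206 x 165 mm), with a level lip at its lower edge, 206 mm long (along hood y), sticking out 55 mm towards the robot, 10 mm thick at its round nose; free beneath. Slides 170 mm up and back along the 30 degree slope (10 mm up = 5.8 mm back); about 2 to 6 N along the slope; stays where left. Origin: in the pane, mid-length, level with the nose; axes as the hood's.
- vial_1: glass sample vial with a black screw cap, 25 mm wide, 62 mm high, loose, inside the hood on its floor; origin: centre of its underside. Leave it alone.
- vial_2: glass sample vial with a white screw cap, 25 mm wide, 62 mm high, loose, inside the hood on its floor; origin: centre of its underside. Leave it alone.
- small_beaker: clear plastic beaker, 57 mm wide, 71 mm high, loose, inside the hood on its floor; origin: centre of its underside. Leave it alone.
- cotton_buds: round tub of cotton buds, 77 mm wide, 80 mm high, loose, on the table near the hood; origin: centre of its underside. Leave it alone.
- dropper_1: squeeze dropper bottle with a pointed cap, 34 mm wide, 101 mm high, loose, on the table near the hood; origin: centre of its underside. Leave it alone.
- insul_tape: roll of black insulating tape lying flat, 55 mm wide, 19 mm high, loose, on the table near the hood; origin: centre of its underside. Leave it alone.
- flat_pliers: flat pliers lying on the table, 52 x 146 x 13 mm, along their own y axis, loose, on the table near the hood; origin: centre of its underside. Leave it alone.

How it is judged:
By the outcome, as a careful person would: the job done as asked, in the order asked, and still so for the second after the job is handed in, with the robot touching nothing.
It also fails if it takes over 38 s, if anything falls off the work surface, if the arm or the gripper's body presses on something with over 40 N, if the wrist force passes 120 N, or if a joint passes its speed limit or range.

## Working session

There is one attempt and no reset: what is moved stays moved. The work goes in short steps, Python scripts to look and compute and a tool call to move; the robot and the scene stay as the last step left them, time stands still between calls to the robot, and variables do not carry over. Pictures are saved under pics/ and viewed, and the job is handed in when it is done.

Besides the shell and the picture viewer there is one more tool, called after "Emit:" in YAML: its name, and indented under it one key for each argument. jog_arm: Moves the arm, as the interface text tells. Its arguments: {"type":"object","properties":{"moves":{"type":"array"},"newtons":{"type":"number"}},"required":["moves"]}

```bash
ls; mkdir -p pics
python3 - <<'E'
from station import bot
import cv2
print(bot.get_obs(), bot.grasp_offset)
for n in ("side","top","wrist"):
    i=bot.camera_info(n); print(n,i)
    o=bot.grab_frame(n); cv2.imwrite(f"pics/{n}0.png",o[:,:,::-1])
E
```

```text
pics
{'time_s': 0.0, 'joints': array([-1.35281271e+00,  1.16454339e-01,  1.44227804e+00, -4.64416137e-05,
        1.58399777e+00, -3.78046838e-02]), 'qvel': array([ 0.00039056, -0.00086335, -0.00039725, -0.00020157, -0.00063587,
        0.00060299]), 'joint_efforts': array([ 2.40449692e-03, -7.21254945e+01, -6.22612095e+01,  7.81253516e-02,
        2.37942900e-02, -1.16803035e-04]), 'ee_pos': array([ 0.17070922, -0.65283731,  0.21791859]), 'tcp_rot': array([ 9.91832561e-01,  1.27545466e-01, -7.42937504e-05, -5.64352958e-04]), 'ft_force': array([ 1.09196109, -0.66475991, -0.37721353]), 'torque': array([-0.02353328, -0.02620583,  0.0196718 ]), 'width': 0.09286587101431293} 0.0188
side {'fx': 445.43740576723854, 'fy': 445.43740576723854, 'cx': 313.66655442272116, 'cy': 242.69426953711138, 'cam_to_world': array([[-0.7119369 , -0.51642391,  0.47586993,  0.10524287],
       [-0.70223876,  0.52107474, -0.48512044,  0.67473247],
       [ 0.002564  , -0.67954945, -0.73362522,  0.73877856],
       [ 0.        ,  0.        ,  0.        ,  1.        ]])}
top {'fx': 564.2479200606425, 'fy': 564.2479200606425, 'cx': 319.4279241618415, 'cy': 235.8917444853187, 'cam_to_world': array([[-0.43612836, -0.70903012,  0.55413748, -0.08527706],
       [-0.89982024,  0.33624933, -0.2779567 ,  0.53257474],
       [ 0.01075132, -0.61984892, -0.78464752,  0.97736504],
       [ 0.        ,  0.        ,  0.        ,  1.        ]])}
wrist {'fx': 358.297096613436, 'fy': 358.297096613436, 'cx': 321.92708687501363, 'cy': 240.59494290870288, 'tool_from_camera': array([[-4.77390565e-04, -9.55624259e-01, -2.94587929e-01,
         8.24765942e-02],
       [ 9.99999885e-01, -4.41684630e-04, -1.87740084e-04,
        -5.48659406e-04],
       [ 4.92940184e-05, -2.94587985e-01,  9.55624360e-01,
        -1.66465824e-01],
       [ 0.00000000e+00,  0.00000000e+00,  0.00000000e+00,
         1.00000000e+00]])}
```

View pics/side0.png

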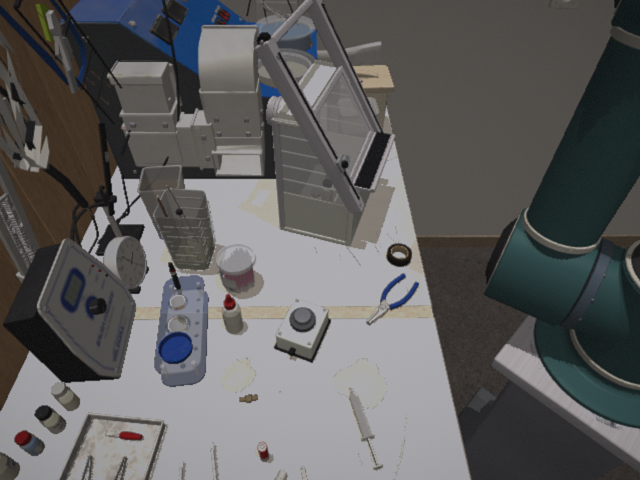

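View pics/top0.png

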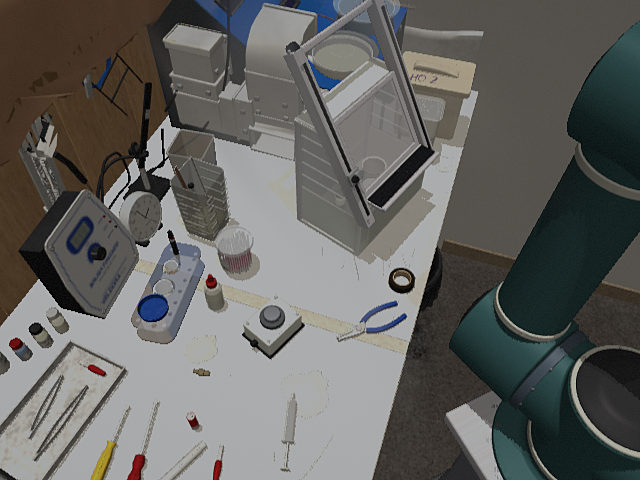

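View pics/wrist0.png

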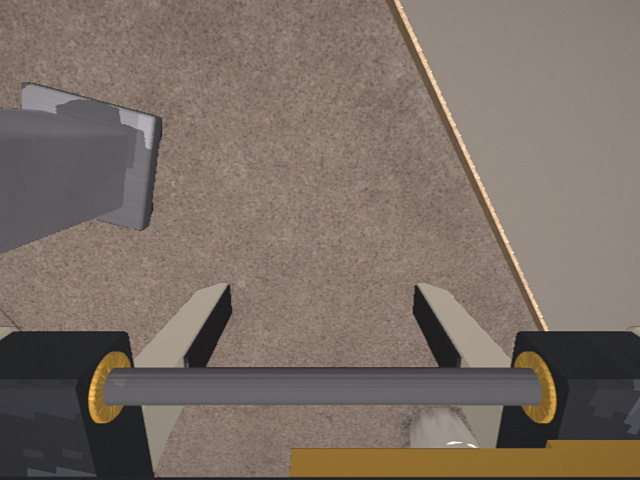

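The side view shows the button near (302,318), the lip near (375,165) and the pointer near (343,163). The top view shows the button near (271,315), the lip near (403,180) and the pointer near (356,180). I'll zoom in on these.

Run:
```python
import cv2
s=cv2.imread("pics/side0.png");t=cv2.imread("pics/top0.png")
def z(im,x,y,w,h,k,n): cv2.imwrite(n,cv2.resize(im[y:y+h,x:x+w],None,fx=k,fy=k,interpolation=cv2.INTER_CUBIC))
z(s,255,110,160,140,5*0.8,"pics/s_hood.png"); z(t,290,120,160,140,4,"pics/t_hood.png")
a=cv2.resize(s[280:380,260:360],None,fx=4,fy=4);b=cv2.resize(t[280:380,225:325],None,fx=4,fy=4)
cv2.imwrite("pics/fan.png",cv2.hconcat([a,b]))
```

```text
(no output)
```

View pics/s_hood.png

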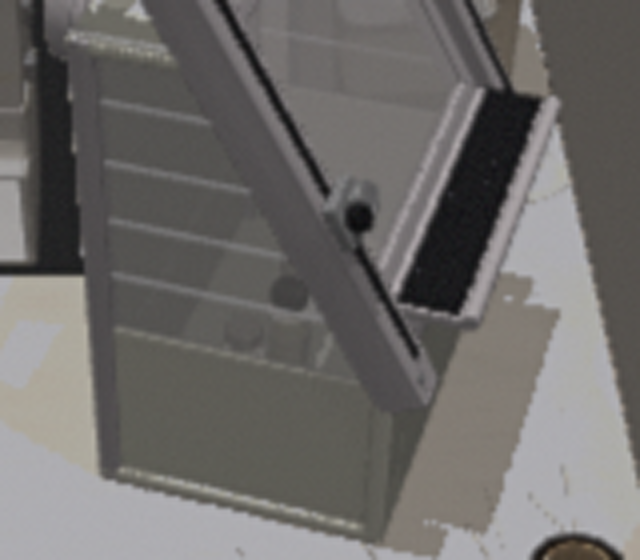

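View pics/t_hood.png

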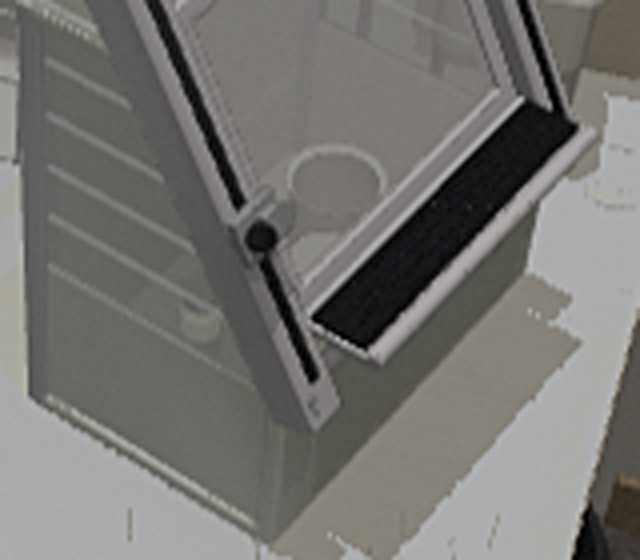

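View pics/fan.png

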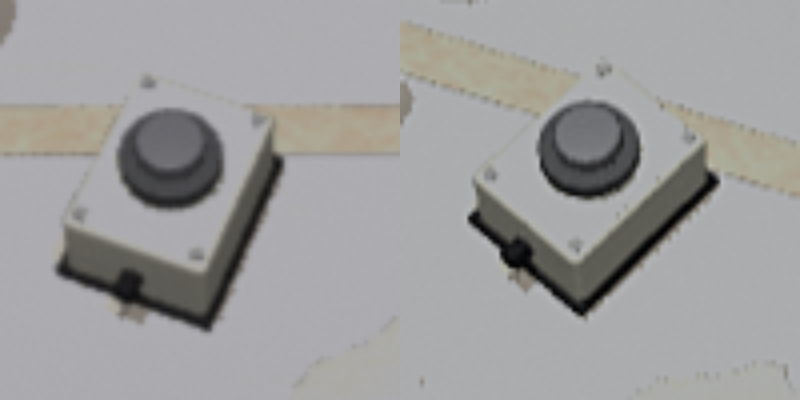

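```bash
cat > h.py <<'E'
import numpy as np
from station import bot
def ray(n,uv,obs=None):
    i=bot.camera_info(n); uv=np.asarray(uv,float)
    d=np.array([(uv[0]-i['cx'])/i['fx'],(uv[1]-i['cy'])/i['fy'],1.])
    if 'cam_to_world' in i: T=np.asarray(i['cam_to_world'])
    else:
        from scipy.spatial.transform import Rotation as R
        M=np.eye(4);M[:3,:3]=R.from_quat(obs['tcp_rot']).as_matrix();M[:3,3]=obs['ee_pos'];T=M@np.asarray(i['tool_from_camera'])
    d=T[:3,:3]@d
    return T[:3,3],d/np.linalg.norm(d)
def tri(*rs):
    A=0;b=0
    for o,d in rs:
        P=np.eye(3)-np.outer(d,d);A=A+P;b=b+P@o
    p=np.linalg.solve(A,b)
    return p,[round(1e3*np.linalg.norm((np.eye(3)-np.outer(d,d))@(p-o)),1) for o,d in rs]
def plane(r,z): o,d=r; return o+d*(z-o[2])/d[2]
def proj(n,p,obs=None):
    i=bot.camera_info(n)
    if 'cam_to_world' in i: T=np.asarray(i['cam_to_world'])
    else:
        from scipy.spatial.transform import Rotation as R
        M=np.eye(4);M[:3,:3]=R.from_quat(obs['tcp_rot']).as_matrix();M[:3,3]=obs['ee_pos'];T=M@np.asarray(i['tool_from_camera'])
    c=np.linalg.inv(T)@np.append(p,1); return np.array([i['fx']*c[0]/c[2]+i['cx'],i['fy']*c[1]/c[2]+i['cy']])
E
python3 - <<'E'
from h import *
import cv2
np.set_printoptions(precision=4,suppress=True)
P={'noseL':((373.7,190.5),(384.5,210)),'noseR':((394.2,135),(438,152.5)),'footFL':((348,245),(357,255.5)),'footBL':((281,229),(299,220)),'btn':((302.5,316),(272,313)),'screw':((344.5,164),(355.5,179))}
for k,(s,t) in P.items():
    p,e=tri(ray('side',s),ray('top',t)); print(k,p,e,plane(ray('side',s),.15 if 'nose' in k else 0),plane(ray('top',t),.15 if 'nose' in k else 0))
s=cv2.imread("pics/side0.png");t=cv2.imread("pics/top0.png")
a=cv2.resize(s[140:190,325:375],None,fx=8,fy=8,interpolation=cv2.INTER_CUBIC);b=cv2.resize(t[155:205,335:385],None,fx=8,fy=8,interpolation=cv2.INTER_CUBIC)
cv2.imwrite("pics/clamp.png",cv2.convertScaleAbs(cv2.hconcat([a,b]),alpha=1.5))
E
```

```text
noseL [0.5022 0.0975 0.1501] [np.float64(0.2), np.float64(0.2)] [0.502  0.0975 0.15  ] [0.5025 0.0973 0.15  ]
noseR [ 0.5894 -0.0821  0.1555] [np.float64(0.2), np.float64(0.2)] [ 0.5938 -0.0892  0.15  ] [ 0.5942 -0.0863  0.15  ]
footFL [ 0.5252  0.1351 -0.0032] [np.float64(1.1), np.float64(1.1)] [0.5246 0.1368 0.    ] [0.522  0.1368 0.    ]
footBL [ 0.6711  0.2062 -0.0049] [np.float64(1.2), np.float64(1.2)] [0.6689 0.2088 0.    ] [0.6658 0.2081 0.    ]
btn [0.4339 0.3682 0.0608] [np.float64(0.9), np.float64(0.9)] [0.4624 0.3412 0.    ] [0.4694 0.357  0.    ]
screw [0.5444 0.1437 0.218 ] [np.float64(0.4), np.float64(0.4)] [ 0.7289 -0.079   0.    ] [ 0.7245  0.0322 -0.    ]
```

View pics/clamp.png

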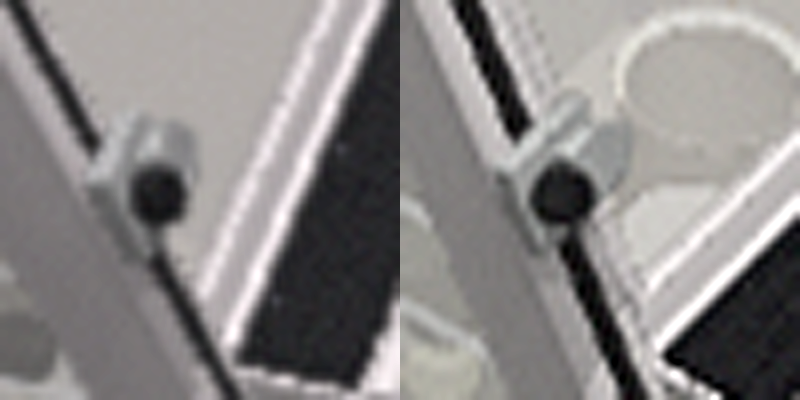

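Emit:
jog_arm:
  moves:
    - {"tx": 320,"ty": -436,"tz": -12,"claw": 255}
    - {"tx": 320,"ty": -436,"tz": -12,"claw": 255}
    - {"tx": 320,"ty": -436,"tz": -12,"claw": 255}
    - {"tx": 320,"ty": -436,"tz": -12,"claw": 255}
    - {"tx": 320,"ty": -436,"tz": -12,"claw": 255}
    - {"tx": 320,"ty": -436,"tz": -12,"claw": 255}
    - {"tx": 320,"ty": -436,"tz": -12,"claw": 255}
    - {"tx": 320,"ty": -436,"tz": -12,"claw": 255}
    - {"tx": 320,"ty": -436,"tz": -12,"claw": 255}
    - {"tx": 320,"ty": -436,"tz": -12,"claw": 255}
    - {"tx": 320,"ty": -436,"tz": -12,"claw": 255}
    - {"tx": 320,"ty": -436,"tz": -12,"claw": 255}
  newtons: 20

```text
$.moves[0]: bad value
```

Emit:
jog_arm:
  moves:
    - {"tx": 30,"ty": -40,"tz": -1,"rx": 0,"ry": 0,"rz": 0,"claw": 255}
  newtons: 20

```text
time_s: 0.25
ee_pos: [0.1883, -0.6085, 0.2167]
tcp_rot: [0.992, 0.126, -0.0, -0.002]
ft_force: [1.4, -0.4, 0.5]
width: 0.0882
```

Emit:
jog_arm:
  moves:
    - {"tx": 290,"ty": -398,"tz": -13,"rx": 0,"ry": 0,"rz": 0,"claw": 255}
    - {"tx": 290,"ty": -398,"tz": -13,"rx": 0,"ry": 0,"rz": 0,"claw": 255}
    - {"tx": 290,"ty": -398,"tz": -13,"rx": 0,"ry": 0,"rz": 0,"claw": 255}
    - {"tx": 290,"ty": -398,"tz": -13,"rx": 0,"ry": 0,"rz": 0,"claw": 255}
    - {"tx": 290,"ty": -398,"tz": -13,"rx": 0,"ry": 0,"rz": 0,"claw": 255}
    - {"tx": 290,"ty": -398,"tz": -13,"rx": 0,"ry": 0,"rz": 0,"claw": 255}
    - {"tx": 290,"ty": -398,"tz": -13,"rx": 0,"ry": 0,"rz": 0,"claw": 255}
    - {"tx": 290,"ty": -398,"tz": -13,"rx": 0,"ry": 0,"rz": 0,"claw": 255}
    - {"tx": 290,"ty": -398,"tz": -13,"rx": 0,"ry": 0,"rz": 0,"claw": 255}
    - {"tx": 290,"ty": -398,"tz": -13,"rx": 0,"ry": 0,"rz": 0,"claw": 255}

```text
time_s: 1.25
ee_pos: [0.3696, -0.1483, 0.2312]
tcp_rot: [0.992, 0.127, -0.0, -0.002]
ft_force: [1.0, -1.3, -0.6]
width: 0.0095
```

```bash
python3 -c "
from h import *
print(bot.get_obs())"
```

```text
{'time_s': 1.25, 'joints': array([-0.44756569, -0.51818338,  1.96385977,  0.0025939 ,  1.69783842,
        0.86987199]), 'qvel': array([ 9.88017225e-01, -4.50809778e-02,  1.55368918e-02, -2.94008172e-04,
        3.04537567e-02,  9.77591538e-01]), 'joint_efforts': array([-12.18341231, -22.32866228, -61.96786165,   0.12478382,
         0.27276286,  -2.25963771]), 'ee_pos': array([ 0.3695731 , -0.14826683,  0.23124121]), 'tcp_rot': array([ 9.91965002e-01,  1.26502397e-01, -1.08008722e-04, -1.60233426e-03]), 'ft_force': array([ 1.04385083, -1.28706551, -0.61131068]), 'torque': array([-0.03560369, -0.0301895 ,  0.04997201]), 'width': 0.009482944870950808}
```

Emit:
jog_arm:
  moves:
    - {"tx": 192,"ty": -484,"tz": 0,"rx": 0,"ry": 0,"rz": 0,"claw": 255}
    - {"tx": 192,"ty": -484,"tz": 0,"rx": 0,"ry": 0,"rz": 0,"claw": 255}
    - {"tx": 192,"ty": -484,"tz": 0,"rx": 0,"ry": 0,"rz": 0,"claw": 255}
    - {"tx": 192,"ty": -484,"tz": 0,"rx": 0,"ry": 0,"rz": 0,"claw": 255}
    - {"tx": 192,"ty": -484,"tz": 0,"rx": 0,"ry": 0,"rz": 0,"claw": 255}
    - {"tx": 192,"ty": -484,"tz": 0,"rx": 0,"ry": 0,"rz": 0,"claw": 255}
    - {"tx": 192,"ty": -484,"tz": 0,"rx": 0,"ry": 0,"rz": 0,"claw": 255}
    - {"tx": 192,"ty": -484,"tz": 0,"rx": 0,"ry": 0,"rz": 0,"claw": 255}
    - {"tx": 192,"ty": -484,"tz": 0,"rx": 0,"ry": 0,"rz": 0,"claw": 255}
    - {"tx": 192,"ty": -484,"tz": 0,"rx": 0,"ry": 0,"rz": 0,"claw": 255}
    - {"tx": 192,"ty": -484,"tz": 60,"rx": 0,"ry": 0,"rz": 0,"claw": 255}
    - {"tx": 192,"ty": -484,"tz": 120,"rx": 0,"ry": 0,"rz": 0,"claw": 255}

```text
time_s: 2.45
ee_pos: [0.4338, 0.3697, 0.1356]
tcp_rot: [0.992, 0.128, 0.001, -0.002]
ft_force: [1.0, 0.2, -0.5]
width: 0.0006
```

Run:
```python
from h import *
import cv2
ob=bot.get_obs(); print(ob)
f=bot.grab_frame('wrist'); cv2.imwrite('pics/w1.png',f[:,:,::-1])
f=bot.grab_frame('side'); cv2.imwrite('pics/s1.png',cv2.resize(f[240:400,220:400,::-1],None,fx=3,fy=3))
print(bot.get_obs()['ee_pos'])
print(proj('wrist',np.array([.434,.368,.061]),ob))
```

```text
{'time_s': 2.45, 'joints': array([ 0.65935072, -0.0807458 ,  1.77615395,  0.00317638,  1.44269007,
        1.97372485]), 'qvel': array([ 0.01504536,  0.29051811,  0.59749615, -0.00871897, -0.8430078 ,
        0.02231272]), 'joint_efforts': array([  2.58588083, -61.00082874, -70.78858852,   0.20418181,
         2.40329146,   0.39910063]), 'ee_pos': array([0.43380469, 0.36969455, 0.13558291]), 'tcp_rot': array([ 9.91815036e-01,  1.27661269e-01,  7.08466678e-04, -2.24345736e-03]), 'ft_force': array([ 0.96833126,  0.18774822, -0.49287668]), 'torque': array([-0.01895925,  0.00894066, -0.01494346]), 'width': 0.0005506840515139406}
[0.43114808 0.36601531 0.12938786]
[325.59463778 252.09071012]
```

View pics/w1.png

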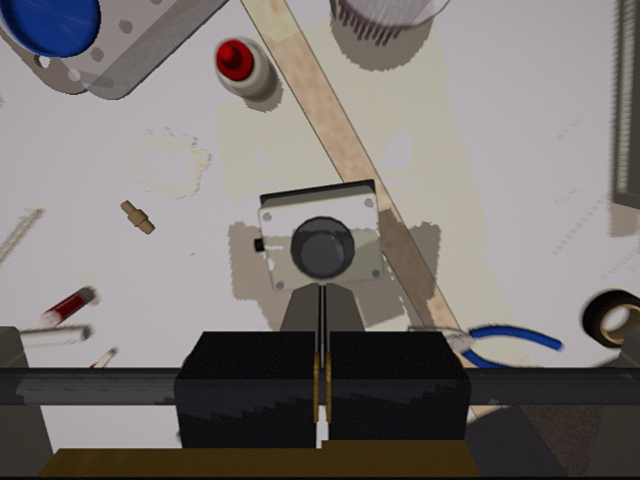

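View pics/s1.png

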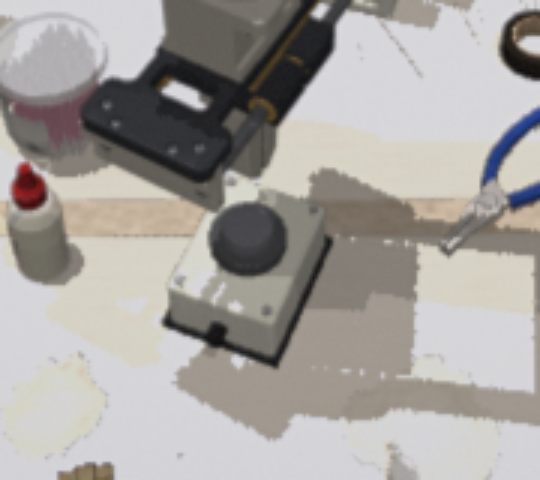

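The wrist view shows the button's collar and top centred near (323,246), and the closed fingertips end near (323,287). I'll cast that point down to the button's height.

Run:
```python
from h import *
ob=bot.get_obs()
o2=dict(ob); o2['ee_pos']=np.array([.43380469,.36969455,.13558291]); o2['tcp_rot']=np.array([.991815,.127661,.0007085,-.002243])
p=plane(ray('wrist',(323,246),o2),.061);print(p)
from scipy.spatial.transform import Rotation as R
d=np.array([.434,.367,.061])
for q in (p,d):print(ob['ee_pos'],R.from_quat(ob['tcp_rot']).inv().apply(q-ob['ee_pos'])*1e3)
print(tri(ray('side',(302.5,316)),ray('top',(272,313)),ray('wrist',(323,246),o2)))
```

```text
[0.43793236 0.37093816 0.061     ]
[0.43114808 0.36601531 0.12938786] [ 8.43999702 -3.10513901 68.31020677]
[0.43114808 0.36601531 0.12938786] [ 3.64214533 -0.28538945 68.35682325]
(array([0.43593617, 0.36836786, 0.05750948]), [np.float64(1.8), np.float64(1.2), np.float64(2.4)])
```

Emit:
jog_arm:
  moves:
    - {"tx": 6,"ty": -2,"tz": 40,"rx": 0,"ry": 0,"rz": 0,"claw": 255}
    - {"tx": 6,"ty": -2,"tz": 58,"rx": 0,"ry": 0,"rz": 0,"claw": 255}
    - {"tx": 6,"ty": -2,"tz": 62,"rx": 0,"ry": 0,"rz": 0,"claw": 255}
    - {"tx": 6,"ty": -2,"tz": 63,"rx": 0,"ry": 0,"rz": 0,"claw": 255}

```text
time_s: 2.95
ee_pos: [0.4366, 0.3693, 0.0685]
tcp_rot: [0.992, 0.127, -0.004, 0.001]
ft_force: [0.5, 0.8, 0.9]
width: 0.0006
```

Emit:
jog_arm:
  moves:
    - {"tx": 0,"ty": 0,"tz": 3,"rx": 0,"ry": 0,"rz": 0,"claw": 255}
    - {"tx": 0,"ty": 0,"tz": 6,"rx": 0,"ry": 0,"rz": 0,"claw": 255}
    - {"tx": 0,"ty": 0,"tz": 6,"rx": 0,"ry": 0,"rz": 0,"claw": 255}

```text
time_s: 3.25
ee_pos: [0.4372, 0.3696, 0.0636]
tcp_rot: [0.992, 0.127, -0.003, 0.0]
ft_force: [2.2, 1.1, 3.5]
width: 0.0007
```

Emit:
jog_arm:
  moves:
    - {"tx": 0,"ty": 0,"tz": 3,"rx": 0,"ry": 0,"rz": 0,"claw": 255}
    - {"tx": 0,"ty": 0,"tz": 3,"rx": 0,"ry": 0,"rz": 0,"claw": 255}

```text
time_s: 3.45
ee_pos: [0.4374, 0.3698, 0.0612]
tcp_rot: [0.992, 0.127, -0.003, -0.0]
ft_force: [-1.3, -1.7, 6.4]
width: 0.0005
```

Emit:
jog_arm:
  moves:
    - {"tx": 0,"ty": 0,"tz": 2,"rx": 0,"ry": 0,"rz": 0,"claw": 255}
    - {"tx": 0,"ty": 0,"tz": 3,"rx": 0,"ry": 0,"rz": 0,"claw": 255}

```text
time_s: 3.65
ee_pos: [0.4377, 0.3699, 0.0607]
tcp_rot: [0.992, 0.127, -0.002, -0.0]
ft_force: [-11.4, -9.9, 34.3]
width: 0.0004
```

Emit:
jog_arm:
  moves:
    - {"tx": 0,"ty": 0,"tz": 2,"rx": 0,"ry": 0,"rz": 0,"claw": 255}
    - {"tx": 0,"ty": 0,"tz": 2,"rx": 0,"ry": 0,"rz": 0,"claw": 255}

```text
time_s: 3.85
ee_pos: [0.4376, 0.3699, 0.0608]
tcp_rot: [0.992, 0.127, -0.002, -0.0]
ft_force: [-10.3, -8.6, 26.0]
width: 0.0006
```

Emit:
jog_arm:
  moves:
    - {"tx": 0,"ty": 0,"tz": -50,"rx": 0,"ry": 0,"rz": 0,"claw": 255}
    - {"tx": 0,"ty": 0,"tz": -100,"rx": 0,"ry": 0,"rz": 0,"claw": 255}
    - {"tx": 0,"ty": 0,"tz": -150,"rx": 0,"ry": 0,"rz": 0,"claw": 255}
    - {"tx": -160,"ty": 382,"tz": -210,"rx": 0,"ry": 0,"rz": 0,"claw": 255}
    - {"tx": -160,"ty": 382,"tz": -210,"rx": 0,"ry": 0,"rz": 0,"claw": 255}
    - {"tx": -160,"ty": 382,"tz": -210,"rx": 0,"ry": 0,"rz": 0,"claw": 255}
    - {"tx": -160,"ty": 382,"tz": -210,"rx": 0,"ry": 0,"rz": 0,"claw": 255}
    - {"tx": -160,"ty": 382,"tz": -210,"rx": 0,"ry": 0,"rz": 0,"claw": 255}
    - {"tx": -160,"ty": 382,"tz": -210,"rx": 0,"ry": 0,"rz": 0,"claw": 255}
    - {"tx": -160,"ty": 382,"tz": -210,"rx": 0,"ry": 0,"rz": 0,"claw": 255}
    - {"tx": -160,"ty": 382,"tz": -210,"rx": 0,"ry": 0,"rz": 0,"claw": 255}
    - {"tx": -160,"ty": 382,"tz": -210,"rx": 0,"ry": 0,"rz": 0,"claw": 255}

```text
time_s: 5.05
ee_pos: [0.3788, -0.0431, 0.2719]
tcp_rot: [0.992, 0.125, -0.001, 0.0]
ft_force: [-0.2, 0.2, 0.4]
width: 0.0005
```

Run:
```python
from h import *
print(bot.get_obs()['joints'],bot.get_obs()['ee_pos'])
```

```text
[-1.79197840e-01 -5.56029791e-01  1.92242536e+00 -1.25427997e-03
  1.77793291e+00  1.13992948e+00] [ 0.37883132 -0.04308405  0.27189721]
```

Run:
```python
from scipy.spatial.transform import Rotation as R
for th in (35,50,60,70): print(th,(R.from_euler('z',-12,degrees=True)*R.from_euler('y',th,degrees=True)).as_rotvec(degrees=True))
```

```text
35 [  3.66502228  34.87035766 -11.6239656 ]
50 [  5.23548761  49.81233722 -11.22753941]
60 [  6.28231038  59.77219062 -10.88128078]
70 [  7.32897298  69.73052    -10.46685815]
```

Emit:
jog_arm:
  moves:
    - {"tx": 0,"ty": 0,"tz": 0,"rx": 3.7,"ry": 34.9,"rz": -11.6,"claw": 255}
    - {"tx": 0,"ty": 0,"tz": 0,"rx": 3.7,"ry": 34.9,"rz": -11.6,"claw": 255}
    - {"tx": 0,"ty": 0,"tz": 0,"rx": 3.7,"ry": 34.9,"rz": -11.6,"claw": 255}
    - {"tx": 0,"ty": 0,"tz": 0,"rx": 3.7,"ry": 34.9,"rz": -11.6,"claw": 255}
    - {"tx": 0,"ty": 0,"tz": 0,"rx": 3.7,"ry": 34.9,"rz": -11.6,"claw": 255}
    - {"tx": 0,"ty": 0,"tz": 0,"rx": 3.7,"ry": 34.9,"rz": -11.6,"claw": 255}

```text
time_s: 5.65
ee_pos: [0.3991, -0.0553, 0.2737]
tcp_rot: [0.93, 0.219, 0.285, -0.075]
ft_force: [-0.8, -0.0, -0.0]
width: 0.0002
```

Run:
```python
from h import *
import cv2
o=bot.get_obs();print(o)
f=bot.grab_frame('wrist'); cv2.imwrite('pics/w2.png',f[:,:,::-1])
```

```text
{'time_s': 5.65, 'joints': array([-0.58829646, -0.82940759,  2.1488182 ,  0.51981034,  1.51772636,
        0.57397379]), 'qvel': array([ 0.06074258, -0.00154212, -0.03255838, -0.0671907 ,  0.01484176,
        0.07714975]), 'joint_efforts': array([ -3.56727719,  -0.58397915, -62.18086481,   3.72840129,
        -1.78773612,  -1.60361007]), 'ee_pos': array([ 0.39912579, -0.0553185 ,  0.27367305]), 'tcp_rot': array([ 0.93021921,  0.21867773,  0.28499637, -0.07516214]), 'ft_force': array([-0.76593905, -0.01732798, -0.03430941]), 'torque': array([-0.10646148,  0.25505641, -0.01698429]), 'width': 0.00023312784782187544}
```

View pics/w2.png

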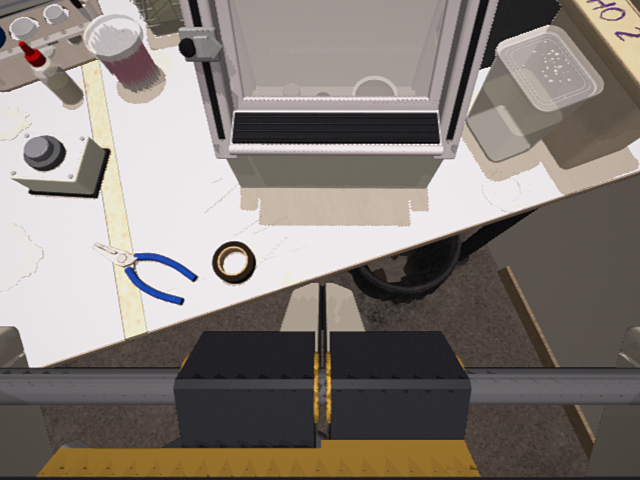

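The wrist view shows the lip's nose along row ~150 (columns 230–440), the clamp near (200,45) with its tip near (222,47), and the fingertips near (323,285). I'll zoom in for exact pixels and fit the arm kinematics as a reach check.

```bash
cat > kin.py <<'E'
import numpy as np
from scipy.spatial.transform import Rotation as R
def fk(p,q):
    h,a,b,c,d,e=p
    Rz=lambda t:R.from_euler('z',t);Ry=lambda t:R.from_euler('y',t)
    R1=Rz(q[0]);R2=R1*Ry(q[1]);R3=R2*Ry(q[2]);R5=R3*Rz(q[3])*Ry(q[4]);R6=R5*Rz(q[5])
    x=np.array([0,0,h])+R1.apply([0,d,0])+R2.apply([0,0,a])+R3.apply([e,0,b])+R6.apply([0,0,c])
    return x,R6
E
python3 - <<'E'
from kin import *
from scipy.optimize import least_squares
import cv2
D=[([-1.35281271,.116454339,1.44227804,0,1.58399777,-.0378046838],[.17070922,-.65283731,.21791859],[.99183,.12754,-.00007,-.00056]),
([-.44756569,-.51818338,1.96385977,.0025939,1.69783842,.86987199],[.3695731,-.14826683,.23124121],[.991965,.1265,-.0001,-.0016]),
([.65935072,-.0807458,1.77615395,.00317638,1.44269,1.97372485],[.43380469,.36969455,.13558291],[.991815,.12766,.0007,-.00224]),
([-.17919784,-.556029791,1.92242536,-.00125428,1.77793291,1.13992948],[.37883132,-.04308405,.27189721],[.992,.125,-.001,0]),
([-.58829646,-.82940759,2.1488182,.51981034,1.51772636,.57397379],[.39912579,-.0553185,.27367305],[.93021921,.21867773,.28499637,-.07516214])]
f=lambda p:np.concatenate([fk(p,q)[0]-x for q,x,_ in D])
s=least_squares(f,[.3,.6,.6,.35,.03,0]);print(s.x.round(4),abs(s.fun).max(),s.fun.reshape(-1,3).round(4))
for q,x,r in D: 
    Rr=fk(s.x,q)[1]; print((Rr.inv()*R.from_quat(r)).as_rotvec(degrees=True).round(2))
im=cv2.imread('pics/w2.png')
cv2.imwrite('pics/w2a.png',cv2.convertScaleAbs(cv2.resize(im[15:85,165:245],None,fx=8,fy=8,interpolation=cv2.INTER_CUBIC),alpha=1.3))
cv2.imwrite('pics/w2b.png',cv2.resize(im[90:200,205:465],None,fx=3,fy=3,interpolation=cv2.INTER_CUBIC))
E
```

```text
[0.1376 0.4597 0.6203 0.3024 0.0255 0.0814] 1.0479200730800775e-05 [[ 0.  0. -0.]
 [-0. -0. -0.]
 [ 0. -0. -0.]
 [-0. -0. -0.]
 [ 0. -0.  0.]]
[ 0. -0. 90.]
[-0.  0. 90.]
[ 0. -0. 90.]
[-4.000e-02  6.000e-02  9.004e+01]
[ 0. -0. 90.]
```

View pics/w2a.png

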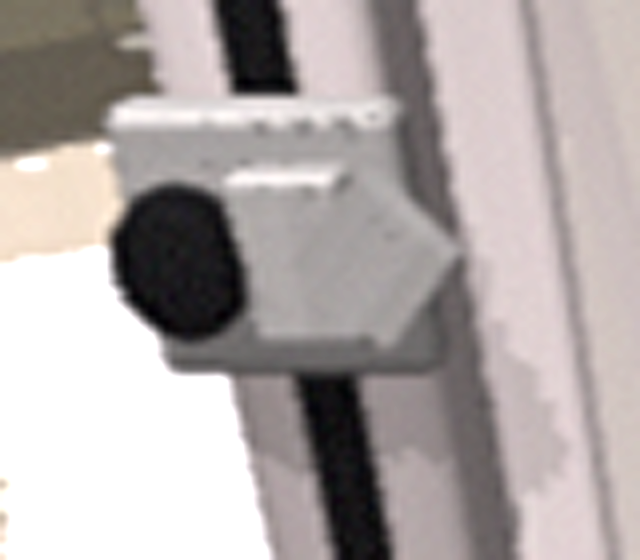

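View pics/w2b.png

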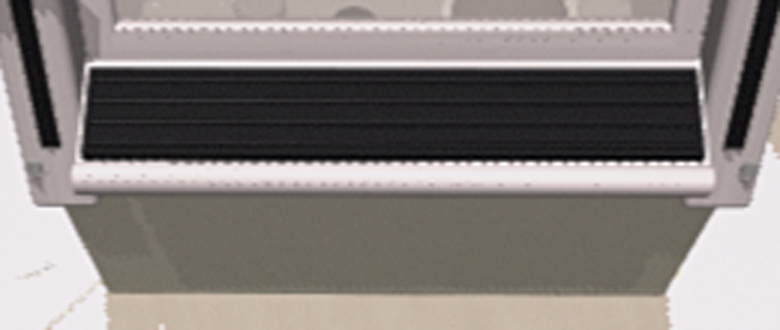

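The clamp tip is clear at wrist pixel (222.8,46.3). The nose ends are at about (229.5,151.5) and (443,151.5).

Run:
```python
from h import *
np.set_printoptions(precision=4,suppress=True)
o=bot.get_obs();print(o['ee_pos'],o['tcp_rot'])
o=dict(o);o['ee_pos']=np.array([.39912579,-.0553185,.27367305]);o['tcp_rot']=np.array([.93021921,.21867773,.28499637,-.07516214])
w=ray('wrist',(222.75,46.25),o);t=ray('top',(363.75,172.5));s=ray('side',(349.4,159.4))
print('tip',tri(w,t),tri(w,s),tri(w,s,t))
for n,a,b,c in (('L',(229.5,152),(384.5,210),(373.7,190.5)),('R',(443,152),(438,152.5),(394.2,135))):
    w=ray('wrist',a,o);print(n,plane(w,.15),tri(w,ray('top',b)),tri(w,ray('side',c)),tri(w,ray('side',c),ray('top',b)))
# tip must lie at hood: left of lip end, on rail plane: use yaw
xh=np.array([.8957,.4446,0]);yh=np.array([-.4446,.8957,0])
```

```text
[ 0.3991 -0.0548  0.2743] [ 0.9303  0.219   0.2844 -0.0749]
tip (array([0.5566, 0.1201, 0.2164]), [np.float64(2.3), np.float64(2.3)]) (array([0.5556, 0.1204, 0.215 ]), [np.float64(4.0), np.float64(4.0)]) (array([0.5553, 0.1202, 0.215 ]), [np.float64(4.2), np.float64(3.7), np.float64(0.5)])
L [0.501  0.0998 0.15  ] (array([0.5004, 0.0986, 0.1524]), [np.float64(0.3), np.float64(0.3)]) (array([0.5007, 0.099 , 0.1515]), [np.float64(0.2), np.float64(0.2)]) (array([0.5007, 0.0988, 0.1518]), [np.float64(0.4), np.float64(0.4), np.float64(0.5)])
R [ 0.5926 -0.0865  0.15  ] (array([ 0.5936, -0.0864,  0.1497]), [np.float64(0.7), np.float64(0.7)]) (array([ 0.5916, -0.0863,  0.152 ]), [np.float64(0.4), np.float64(0.4)]) (array([ 0.5921, -0.086 ,  0.1517]), [np.float64(0.8), np.float64(0.6), np.float64(1.1)])
```

```bash
cat > ik.py <<'E'
from kin import *
from scipy.optimize import least_squares
P=np.array([.1376,.4597,.6203,.3024,.0255,.0814]); 
LO=np.array([-2.83,-.83,.07,-1.14,.01,-2.97]);HI=np.array([2.83,2.19,2.5,4.28,3,2.97])
F=R.from_euler('z',90,degrees=True)
def tool(yaw,pitch): # pitch deg below horizontal; tool x up-ish
    y,t=np.radians([yaw,pitch])
    f=np.array([np.cos(y),np.sin(y),0]);z=np.cos(t)*f-np.sin(t)*np.array([0,0,1.]);x=np.sin(t)*f+np.cos(t)*np.array([0,0,1.])
    return R.from_matrix(np.c_[x,np.cross(z,x),z])
def ik(x,Rt,q0):
    def f(q):
        p,r=fk(P,q); return np.r_[(p-x)*10,(Rt.inv()*(r*F)).as_rotvec()]
    s=least_squares(f,np.clip(q0,LO+1e-3,HI-1e-3),bounds=(LO,HI)); return s.x,np.linalg.norm(s.fun[:3])*100,np.degrees(np.linalg.norm(s.fun[3:]))
E
python3 - <<'E'
from ik import *
np.set_printoptions(precision=2,suppress=True)
q0=np.array([-.588,-.82,2.14,.52,1.51,.574])
C=np.array([.547,.006,.150])
for yaw in (26.4,15,0):
  y=np.radians(yaw);f=np.array([np.cos(y),np.sin(y),0]);
  for pitch in (0,10,20,30,40,50):
    out=[]
    for lift in (0,.065):
      x=C+.011*f+np.array([0,0,-.019])+lift*np.array([.577*.8957,.577*.4446,1])
      best=min((ik(x,tool(yaw,pitch),qq) for qq in (q0,q0+[0,0,0,.8,-.5,-.8],q0+[.8,0,0,-1,-.5,1],q0+[0,0,0,2.6,-1,-2.6])),key=lambda r:r[1]+r[2])
      out.append((best[0],round(best[1],1),round(best[2],1)))
    print(yaw,pitch,out)
E
```

```text
26.4 0 [(array([-0.5 , -0.25,  2.5 ,  1.96,  1.13, -0.77]), np.float64(1.1), np.float64(1.5)), (array([-0.4 , -0.38,  2.45,  1.96,  0.96, -0.63]), np.float64(0.0), np.float64(0.0))]
26.4 10 [(array([-0.48, -0.42,  2.5 ,  1.73,  0.94, -0.5 ]), np.float64(0.2), np.float64(0.2)), (array([-0.39, -0.48,  2.41,  1.67,  0.84, -0.34]), np.float64(0.0), np.float64(0.0))]
26.4 20 [(array([-0.44, -0.51,  2.46,  1.43,  0.84, -0.2 ]), np.float64(0.0), np.float64(0.0)), (array([-0.36, -0.52,  2.35,  1.33,  0.79, -0.02]), np.float64(0.0), np.float64(0.0))]
26.4 30 [(array([-0.39, -0.54,  2.39,  1.11,  0.81,  0.1 ]), np.float64(0.0), np.float64(0.0)), (array([-0.31, -0.53,  2.27,  1.  ,  0.8 ,  0.28]), np.float64(0.0), np.float64(0.0))]
26.4 40 [(array([-0.33, -0.52,  2.3 ,  0.81,  0.85,  0.38]), np.float64(0.0), np.float64(0.0)), (array([-0.26, -0.49,  2.18,  0.72,  0.87,  0.54]), np.float64(0.0), np.float64(0.0))]
26.4 50 [(array([-0.26, -0.47,  2.21,  0.56,  0.92,  0.61]), np.float64(0.0), np.float64(0.0)), (array([-0.2 , -0.43,  2.08,  0.5 ,  0.97,  0.74]), np.float64(0.0), np.float64(0.0))]
15 
[... 1465 characters left out ...]
, -0.69,  2.5 ,  0.23,  0.23,  1.32]), np.float64(4.8), np.float64(6.3)), (array([-0.01, -0.67,  2.43,  0.05,  0.16,  1.51]), np.float64(0.0), np.float64(0.0))]
0 30 [(array([-0.07, -0.7 ,  2.48,  0.18,  0.32,  1.37]), np.float64(0.0), np.float64(0.0)), (array([-0.01, -0.64,  2.34,  0.02,  0.4 ,  1.55]), np.float64(0.0), np.float64(0.0))]
0 40 [(array([-0.06, -0.64,  2.37,  0.09,  0.54,  1.46]), np.float64(0.0), np.float64(0.0)), (array([-0.01, -0.58,  2.23,  0.01,  0.62,  1.56]), np.float64(0.0), np.float64(0.0))]
0 50 [(array([-0.05, -0.55,  2.26,  0.05,  0.73,  1.49]), np.float64(0.0), np.float64(0.0)), (array([-0.01, -0.49,  2.12,  0.01,  0.82,  1.56]), np.float64(0.0), np.float64(0.0))]
```

Run:
```python
from ik import *
np.set_printoptions(precision=2,suppress=True)
q0=np.array([-.42,-.54,2.4,1.2,.8,.1])
xh=np.array([.8957,.4446,0]);N=np.array([.547,.006,.150]);C=N+.005*xh
for yaw in (26.4,33,40):
  for pitch in (15,20,25,30):
    T=tool(yaw,pitch);tx,ty,tz=T.as_matrix().T
    r=[]
    for s,cl,l in ((-.05,.01,0),(-.03,.01,0),(-.01,.01,0),(.02,.01,0),(.02,0,0),(.02,0,.03),(.02,-.002,.07)):
      x=C-(.014+cl)*tx+s*tz+l*(.577*xh+[0,0,1])
      b=ik(x,T,q0); r.append((round(b[1],1),round(b[2],1), b[0][[1,2]].round(2).tolist(),round(x[2],3)))
    print(yaw,pitch,r)
```

```text
26.4 15 [(np.float64(2.9), np.float64(4.7), [-0.57, 2.5], np.float64(0.14)), (np.float64(2.0), np.float64(3.1), [-0.54, 2.5], np.float64(0.135)), (np.float64(0.9), np.float64(1.3), [-0.51, 2.5], np.float64(0.129)), (np.float64(0.0), np.float64(0.0), [-0.43, 2.48], np.float64(0.122)), (np.float64(0.0), np.float64(0.0), [-0.45, 2.47], np.float64(0.131)), (np.float64(0.0), np.float64(0.0), [-0.47, 2.43], np.float64(0.161)), (np.float64(0.0), np.float64(0.0), [-0.49, 2.36], np.float64(0.203))]
26.4 20 [(np.float64(1.4), np.float64(2.3), [-0.65, 2.5], np.float64(0.145)), (np.float64(0.6), np.float64(0.9), [-0.61, 2.5], np.float64(0.138)), (np.float64(0.0), np.float64(0.0), [-0.57, 2.49], np.float64(0.131)), (np.float64(0.0), np.float64(0.0), [-0.48, 2.46], np.float64(0.121)), (np.float64(0.0), np.float64(0.0), [-0.49, 2.45], np.float64(0.13)), (np.float64(0.0), np.float64(0.0), [-0.5, 2.4], np.float64(0.16)), (np.float64(0.0), np.float64(0.0), [-0.5, 2.33], np.float64(0.202))]
26.4 25 [(np.float64(0.0), np.float64(0.0), [-0.71, 2.49], np.float64(0.149)), (np.float64(0.0), np.float64(0.0),
[... 4133 characters left out ...]
p.float64(0.0), np.float64(0.0), [-0.35, 2.31], np.float64(0.129)), (np.float64(0.0), np.float64(0.0), [-0.36, 2.27], np.float64(0.159)), (np.float64(0.0), np.float64(0.0), [-0.37, 2.2], np.float64(0.201))]
40 30 [(np.float64(0.0), np.float64(0.0), [-0.48, 2.32], np.float64(0.154)), (np.float64(0.0), np.float64(0.0), [-0.45, 2.31], np.float64(0.144)), (np.float64(0.0), np.float64(0.0), [-0.42, 2.31], np.float64(0.134)), (np.float64(0.0), np.float64(0.0), [-0.36, 2.3], np.float64(0.119)), (np.float64(0.0), np.float64(0.0), [-0.37, 2.29], np.float64(0.128)), (np.float64(0.0), np.float64(0.0), [-0.38, 2.24], np.float64(0.158)), (np.float64(0.0), np.float64(0.0), [-0.38, 2.17], np.float64(0.2))]
```

```bash
cat > go.py <<'E'
from ik import *
from h import bot
import sys
xh=np.array([.8957,.4446,0]);N=np.array([.547,.006,.150]);C=N+.005*xh
def target(s,cl,l,yaw=33,pitch=20):
    T=tool(yaw,pitch);tx,ty,tz=T.as_matrix().T
    return C-(.014+cl)*tx+s*tz+l*(.577*xh+[0,0,1]),T
def delta(x,T):
    o=bot.get_obs();Rt=R.from_quat(o['tcp_rot'])
    return (Rt.inv().apply(x-o['ee_pos'])*1e3).round(1),(Rt.inv()*T).as_rotvec(degrees=True).round(1)
E
python3 - <<'E'
from go import *
x,T=target(-.05,.01,0);print(x,delta(x,T))
o=bot.get_obs();q=o['joints'];Rs=R.from_quat(o['tcp_rot']);dr=(Rs.inv()*T).as_rotvec()
for k in np.linspace(0,1,9):
    q,e,a=ik(o['ee_pos']+k*(x-o['ee_pos']),Rs*R.from_rotvec(k*dr),q);print(q.round(2),e.round(2),a.round(2))
E
```

```text
[ 0.50518966 -0.02183732  0.14454838] (array([ 17.9,  20.2, 168.6]), array([ 4.5, 35.7, -4.6]))
[-0.59 -0.83  2.15  0.52  1.52  0.58] 0.0 0.0
[-0.61 -0.83  2.2   0.6   1.46  0.51] 0.15 0.26
[-0.63 -0.83  2.25  0.68  1.41  0.45] 0.08 0.12
[-0.65 -0.82  2.3   0.77  1.35  0.37] 0.0 0.0
[-0.66 -0.8   2.34  0.87  1.3   0.28] 0.0 0.0
[-0.67 -0.76  2.38  0.97  1.25  0.18] 0.0 0.0
[-0.67 -0.71  2.41  1.08  1.21  0.06] 0.0 0.0
[-0.67 -0.64  2.44  1.2   1.18 -0.08] 0.0 0.0
[-0.66 -0.55  2.46  1.33  1.16 -0.23] 0.0 0.0
```

Emit:
jog_arm:
  moves:
    - {"tx": 18,"ty": 20,"tz": 169,"rx": 4.5,"ry": 35.7,"rz": -4.6,"claw": 255}
    - {"tx": 18,"ty": 20,"tz": 169,"rx": 4.5,"ry": 35.7,"rz": -4.6,"claw": 255}
    - {"tx": 18,"ty": 20,"tz": 169,"rx": 4.5,"ry": 35.7,"rz": -4.6,"claw": 255}
    - {"tx": 18,"ty": 20,"tz": 169,"rx": 4.5,"ry": 35.7,"rz": -4.6,"claw": 255}
    - {"tx": 18,"ty": 20,"tz": 169,"rx": 4.5,"ry": 35.7,"rz": -4.6,"claw": 255}
    - {"tx": 18,"ty": 20,"tz": 169,"rx": 4.5,"ry": 35.7,"rz": -4.6,"claw": 255}
    - {"tx": 18,"ty": 20,"tz": 169,"rx": 4.5,"ry": 35.7,"rz": -4.6,"claw": 255}

```text
time_s: 6.4
ee_pos: [0.5056, -0.0208, 0.1449]
tcp_rot: [0.786, 0.234, 0.549, -0.163]
ft_force: [0.5, -0.0, 0.6]
width: 0.0006
```

Run:
```python
from go import *
import cv2
o=bot.get_obs();print(o['ee_pos'],o['tcp_rot'],o['qvel'].round(2))
for n in('wrist','side'):
    f=bot.grab_frame(n)[:,:,::-1]
    if n=='side': f=cv2.resize(f[80:280,240:460],None,fx=3,fy=3)
    cv2.imwrite(f'pics/{n}3.png',f)
print(delta(*target(.02,.01,0)),delta(*target(.02,0,0)))
```

```text
[ 0.50556834 -0.02083441  0.14491995] [ 0.78589578  0.23374595  0.54869192 -0.1633029 ] [-0.   -0.03 -0.01  0.   -0.   -0.  ]
(array([-1.6,  0.3, 69.7]), array([-0.1,  0.1,  0.2])) (array([ 8.4,  0.3, 69.7]), array([-0.1,  0.1,  0.2]))
```

View pics/wrist3.png

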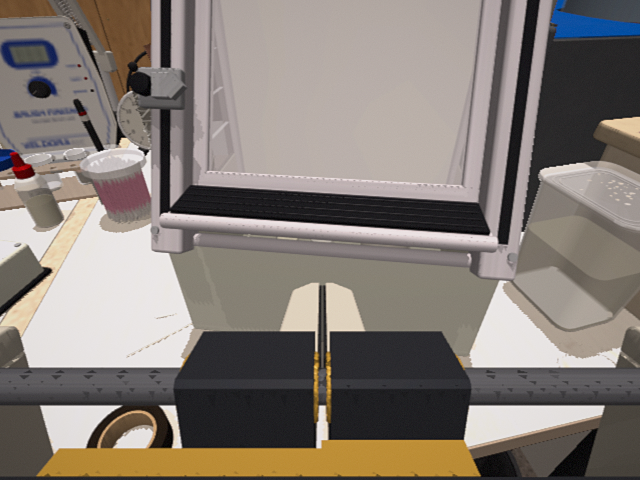

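View pics/side3.png

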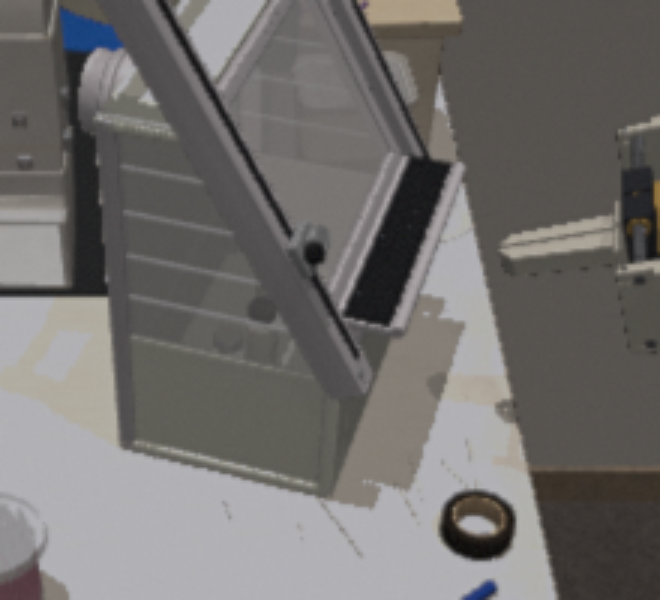

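The wrist view shows the closed fingertips at (323,285), in front of and below the lip. The nose runs from (162,220) to (497,243) and the clamp tip is near (186,88). I'll zoom in and triangulate the tip from the two wrist views.

Run:
```python
import cv2
im=cv2.imread('pics/wrist3.png')
a=cv2.resize(im[55:125,120:200],None,fx=7,fy=7,interpolation=cv2.INTER_CUBIC)
cv2.imwrite('pics/w3a.png',cv2.convertScaleAbs(a,alpha=1.4))
a=cv2.resize(im[195:255,140:220],None,fx=5,fy=5,interpolation=cv2.INTER_CUBIC)
b=cv2.resize(im[205:265,440:520],None,fx=5,fy=5,interpolation=cv2.INTER_CUBIC)
cv2.imwrite('pics/w3b.png',cv2.hconcat([a,b]))
```

```text
(no output)
```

View pics/w3a.png

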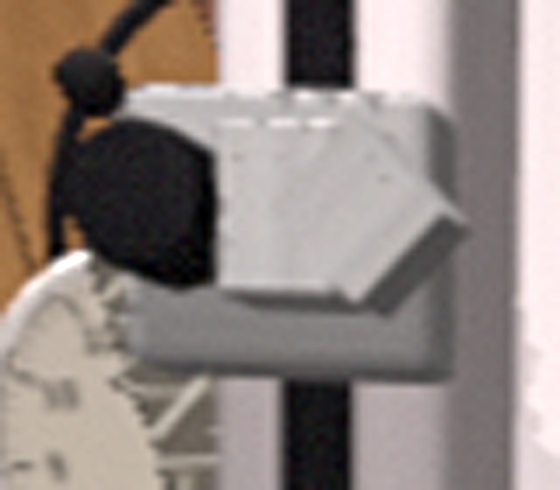

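View pics/w3b.png

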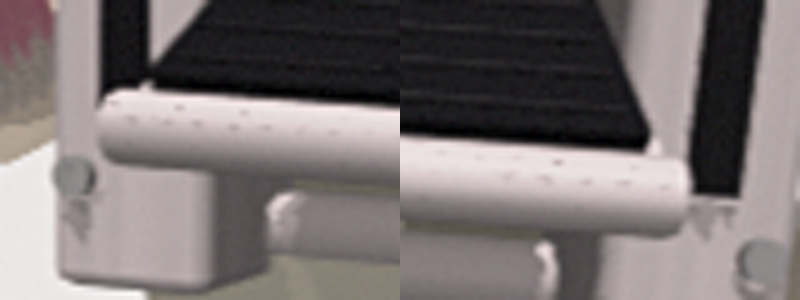

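Run:
```python
from h import *
np.set_printoptions(precision=4,suppress=True)
A=dict(ee_pos=np.array([.39912579,-.0553185,.27367305]),tcp_rot=np.array([.93021921,.21867773,.28499637,-.07516214]))
B=dict(ee_pos=np.array([.50556834,-.02083441,.14491995]),tcp_rot=np.array([.78589578,.23374595,.54869192,-.1633029]))
N=np.array([.547,.006,.150]);xh=np.array([.8957,.4446,0]);yh=np.array([-.4446,.8957,0])
H=np.c_[xh,yh,[0,0,1]]
for n,a,b in (('tip',(222.75,46.25),(186.7,87)),('nL',(229.5,152),(160.4,220.6)),('nR',(443,152),(498,244))):
    p,e=tri(ray('wrist',a,A),ray('wrist',b,B)); print(n,p,e,'hood rel nose',H.T@(p-N))
    print('   A on plane', [ (H.T@(plane(ray('wrist',b,B),z)-N)).round(4) for z in (.15,.21,.214,.218)])
```

```text
tip [0.5586 0.1204 0.2175] [np.float64(0.1), np.float64(0.1)] hood rel nose [0.0613 0.0973 0.0675]
   A on plane [array([0.3174, 0.2245, 0.    ]), array([0.0898, 0.1116, 0.06  ]), array([0.0746, 0.104 , 0.064 ]), array([0.0594, 0.0965, 0.068 ])]
nL [0.5001 0.0981 0.1529] [np.float64(0.1), np.float64(0.1)] hood rel nose [-0.001   0.1033  0.0029]
   A on plane [array([0.003, 0.106, 0.   ]), array([-0.0794,  0.0478,  0.06  ]), array([-0.0849,  0.0439,  0.064 ]), array([-0.0904,  0.04  ,  0.068 ])]
nR [ 0.5901 -0.0861  0.1537] [np.float64(0.2), np.float64(0.2)] hood rel nose [-0.0023 -0.1016  0.0037]
   A on plane [array([ 0.0028, -0.1039,  0.    ]), array([-0.0795, -0.0652,  0.06  ]), array([-0.085 , -0.0626,  0.064 ]), array([-0.0905, -0.06  ,  0.068 ])]
```

Emit:
jog_arm:
  moves:
    - {"tx": -2,"ty": 0,"tz": 30,"rx": 0,"ry": 0,"rz": 0,"claw": 255}
    - {"tx": -2,"ty": 0,"tz": 55,"rx": 0,"ry": 0,"rz": 0,"claw": 255}
    - {"tx": -2,"ty": 0,"tz": 70,"rx": 0,"ry": 0,"rz": 0,"claw": 255}
    - {"tx": -2,"ty": 0,"tz": 70,"rx": 0,"ry": 0,"rz": 0,"claw": 255}
    - {"tx": -2,"ty": 0,"tz": 70,"rx": 0,"ry": 0,"rz": 0,"claw": 255}

```text
time_s: 7.0
ee_pos: [0.5603, 0.0147, 0.1212]
tcp_rot: [0.785, 0.235, 0.55, -0.162]
ft_force: [-0.2, -0.6, 0.4]
width: 0.0005
```

Run:
```python
from go import *
import cv2
o=bot.get_obs();print(o['ee_pos'],o['tcp_rot'],o['ft_force'].round(2))
ims=[]
for n,s in(('wrist',(slice(120,480),slice(120,520))),('side',(slice(100,220),slice(300,434)))):
    f=bot.grab_frame(n)[:,:,::-1][s]
    ims.append(cv2.resize(f,(400,360)))
cv2.imwrite('pics/c4.png',cv2.hconcat(ims))
print(delta(*target(.02,.01,0)),delta(*target(.02,0,0)))
```

```text
[0.56029749 0.01473661 0.12120136] [ 0.78502039  0.23508704  0.54965093 -0.16236049] [-0.22 -0.62  0.43]
(array([-0.5,  0.1,  0.3]), array([-0. ,  0. ,  0.2])) (array([9.5, 0.2, 0.3]), array([-0. ,  0. ,  0.2]))
```

View pics/c4.png

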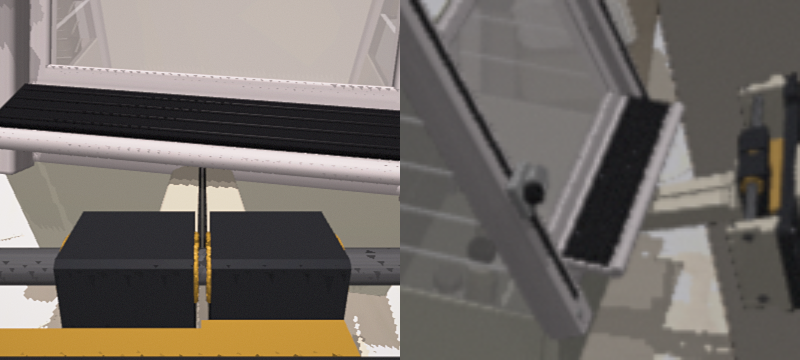

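Emit:
jog_arm:
  moves:
    - {"tx": 5,"ty": 0,"tz": 0,"rx": 0,"ry": 0,"rz": 0,"claw": 255}
    - {"tx": 9,"ty": 0,"tz": 0,"rx": 0,"ry": 0,"rz": 0,"claw": 255}
    - {"tx": 12,"ty": 0,"tz": 1,"rx": 0,"ry": 0,"rz": 0,"claw": 255}
    - {"tx": 15,"ty": 0.4,"tz": 1,"rx": 0,"ry": 0,"rz": 0,"claw": 255}
    - {"tx": 18,"ty": 0.6,"tz": 1.6,"rx": 0,"ry": 0,"rz": 0,"claw": 255}

```text
time_s: 7.6
ee_pos: [0.5669, 0.0177, 0.1375]
tcp_rot: [0.785, 0.234, 0.55, -0.162]
ft_force: [-2.8, -2.1, -2.4]
width: 0.0005
```

Run:
```python
from go import *
import cv2
o=bot.get_obs();print(o['ee_pos'],o['tcp_rot'],o['ft_force'].round(2))
ims=[]
for n,s in(('wrist',(slice(60,480),slice(80,560))),('side',(slice(100,220),slice(300,434)))):
    f=bot.grab_frame(n)[:,:,::-1][s]
    ims.append(cv2.resize(f,(400,360)))
cv2.imwrite('pics/c5.png',cv2.hconcat(ims))
for l in (.01,.065):print(delta(*target(.02,0,l)))
```

```text
[0.56687029 0.01773793 0.13748597] [ 0.78522842  0.23442663  0.54978654 -0.16184945] [-2.83 -2.15 -2.36]
(array([2.4, 0.3, 0.6]), array([-0. ,  0. ,  0.3]))
(array([64.9,  4.2, 11.4]), array([-0. ,  0. ,  0.3]))
```

View pics/c5.png

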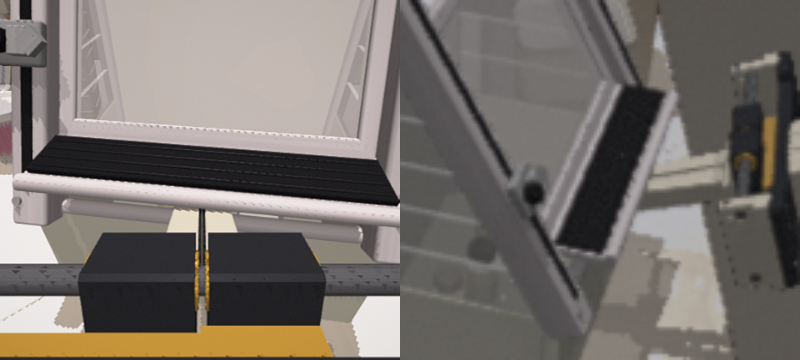

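Contact is made and the sash is already rising: the side view shows the nose slightly higher. I'll keep pushing along the slope.

Emit:
jog_arm:
  moves:
    - {"tx": 6,"ty": 0.4,"tz": 1,"rx": 0,"ry": 0,"rz": 0,"claw": 255}
    - {"tx": 12,"ty": 0.8,"tz": 2,"rx": 0,"ry": 0,"rz": 0,"claw": 255}
    - {"tx": 18,"ty": 1.1,"tz": 3,"rx": 0,"ry": 0,"rz": 0,"claw": 255}
    - {"tx": 24,"ty": 1.5,"tz": 4,"rx": 0,"ry": 0,"rz": 0,"claw": 255}
    - {"tx": 30,"ty": 1.9,"tz": 5,"rx": 0,"ry": 0,"rz": 0,"claw": 255}
    - {"tx": 36,"ty": 2.3,"tz": 6.2,"rx": 0,"ry": 0,"rz": 0,"claw": 255}
    - {"tx": 42,"ty": 2.7,"tz": 7.3,"rx": 0,"ry": 0,"rz": 0,"claw": 255}
    - {"tx": 45,"ty": 2.9,"tz": 7.8,"rx": 0,"ry": 0,"rz": 0,"claw": 255}
    - {"tx": 45,"ty": 2.9,"tz": 7.8,"rx": 0,"ry": 0,"rz": 0,"claw": 255}

```text
time_s: 8.6
ee_pos: [0.588, 0.0281, 0.1785]
tcp_rot: [0.785, 0.235, 0.551, -0.162]
ft_force: [0.5, 0.1, -1.4]
width: 0.0004
```

Run:
```python
from go import *
import cv2,json
o=bot.get_obs();print(o['ee_pos'].tolist(),o['tcp_rot'].tolist(),o['ft_force'].round(2))
for n in ('wrist','side','top'):
    f=bot.grab_frame(n)[:,:,::-1]; cv2.imwrite(f'pics/{n}6.png',f)
o=bot.get_obs();print(o['ee_pos'])
a=cv2.imread('pics/wrist6.png');b=cv2.imread('pics/side6.png');c=cv2.imread('pics/top6.png')
cv2.imwrite('pics/st6.png',cv2.hconcat([cv2.resize(b[80:230,290:440],(400,400),interpolation=cv2.INTER_CUBIC),cv2.resize(c[100:250,310:460],(400,400),interpolation=cv2.INTER_CUBIC)]))
```

```text
[0.5879504545077721, 0.028054552345971942, 0.17849362078250483] [0.7846260776236645, 0.23481901036383682, 0.5505081071818215, -0.16174911008020856] [ 0.47  0.06 -1.36]
[0.58774326 0.02787767 0.1779291 ]
```

View pics/wrist6.png

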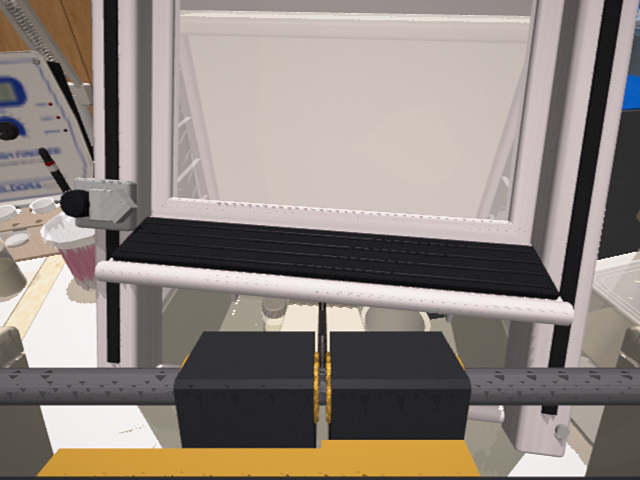

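View pics/st6.png

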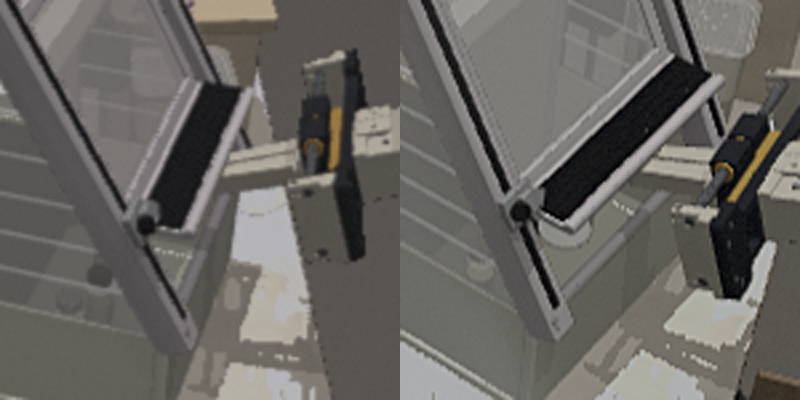

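In the wrist view the nose's left end is at about (97,271), and the clamp tip at (137,208) is still above it. In the side and top crops the nose's left end is at about (361.3,167) and (374.5,185.5).

```bash
cat > lift.py <<'E'
from h import *
from scipy.optimize import minimize_scalar
N=np.array([.547,.006,.150]);xh=np.array([.8957,.4446,0]);yh=np.array([-.4446,.8957,0])
nL0=N+.103*yh;nR0=N-.103*yh
u=.577*xh+[0,0,1]
def lift(n,uv,p0,obs=None):
    # closest approach of path line to ray
    o,d=ray(n,uv,obs); A=np.c_[u,-d]; s=np.linalg.lstsq(A,o-p0,rcond=None)[0]
    return s[0]*1e3, 1e3*np.linalg.norm(A@s-(o-p0))
E
python3 - <<'E'
from lift import *
np.set_printoptions(precision=4,suppress=True)
B=dict(ee_pos=np.array([.50556834,-.02083441,.14491995]),tcp_rot=np.array([.78589578,.23374595,.54869192,-.1633029]))
G=dict(ee_pos=np.array([.58795,.0280546,.1784936]),tcp_rot=np.array([.784626,.234819,.550508,-.161749]))
print('init',lift('side',(373.7,190.5),nL0),lift('top',(384.5,210),nL0),lift('wrist',(160.4,220.6),nL0,B),lift('wrist',(498,244),nR0,B))
print('now',lift('side',(361.25,167),nL0),lift('top',(374.5,185.5),nL0),lift('wrist',(97,271),nL0,G),lift('wrist',(572,314),nR0,G))
A=dict(ee_pos=np.array([.39912579,-.0553185,.27367305]),tcp_rot=np.array([.93021921,.21867773,.28499637,-.07516214]))
rs=[ray('wrist',(222.75,46.25),A),ray('wrist',(186.7,87),B),ray('wrist',(137,208),G)]
print(tri(*rs),tri(rs[0],rs[2]),tri(rs[1],rs[2]))
import cv2
im=cv2.imread('pics/wrist6.png')
a=cv2.resize(im[165:235,60:150],None,fx=8,fy=8,interpolation=cv2.INTER_CUBIC)
cv2.imwrite('pics/w6a.png',cv2.convertScaleAbs(a,alpha=1.4))
E
```

```text
init (np.float64(0.6661302259059032), np.float64(0.21918067935463467)) (np.float64(1.065633016326266), np.float64(0.5837753807749141)) (np.float64(1.5926741032311829), np.float64(1.3318387275447128)) (np.float64(1.4422514464994667), np.float64(0.05343422670939106))
now (np.float64(52.5663011923249), np.float64(0.032527368553037686)) (np.float64(50.99797805870767), np.float64(0.6650198924788131)) (np.float64(51.9843455322809), np.float64(1.217202703564829)) (np.float64(51.25544314089846), np.float64(0.1436361666269665))
(array([0.5585, 0.1203, 0.2175]), [np.float64(0.2), np.float64(0.1), np.float64(0.3)]) (array([0.5586, 0.1205, 0.2172]), [np.float64(0.2), np.float64(0.2)]) (array([0.5579, 0.1195, 0.2178]), [np.float64(0.1), np.float64(0.1)])
```

View pics/w6a.png

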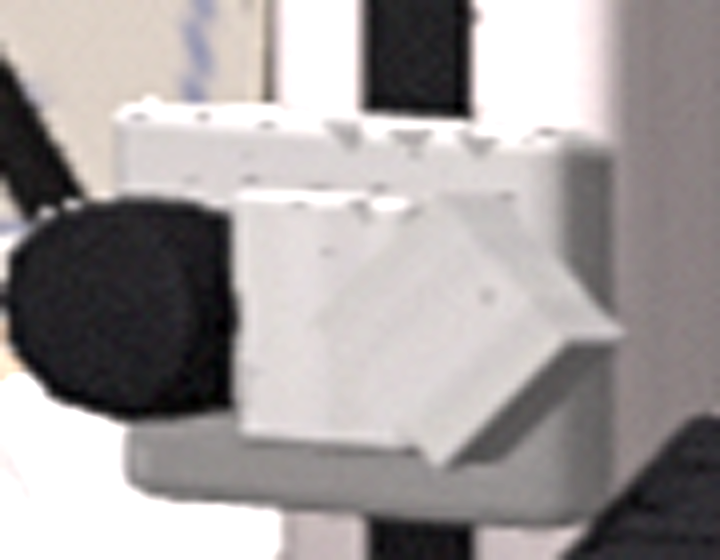

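Run:
```python
import cv2
o=[]
for n,(x,y) in (('w2',(205,30)),('wrist3',(160,70))):
    im=cv2.imread(f'pics/{n}.png'); a=cv2.resize(im[y:y+32,x:x+32],(400,400),interpolation=cv2.INTER_LANCZOS4)
    g=cv2.cvtColor(a,cv2.COLOR_BGR2GRAY); o.append(cv2.equalizeHist(g))
cv2.imwrite('pics/tips.png',cv2.hconcat(o))
```

```text
(no output)
```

View pics/tips.png

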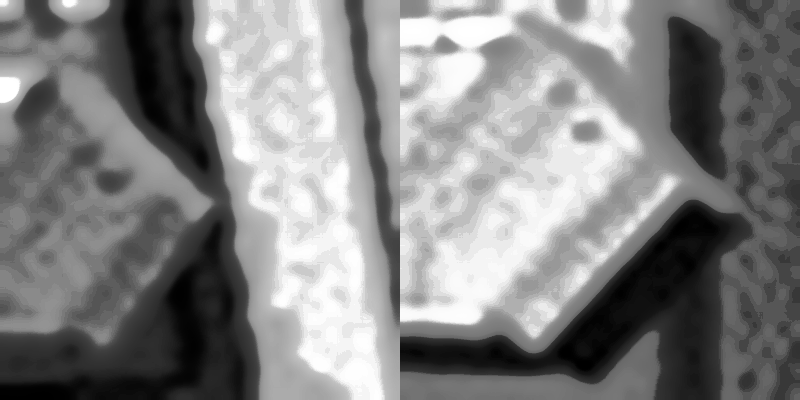

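Run:
```python
from lift import *
np.set_printoptions(precision=4,suppress=True)
A=dict(ee_pos=np.array([.39912579,-.0553185,.27367305]),tcp_rot=np.array([.93021921,.21867773,.28499637,-.07516214]))
B=dict(ee_pos=np.array([.50556834,-.02083441,.14491995]),tcp_rot=np.array([.78589578,.23374595,.54869192,-.1633029]))
G=dict(ee_pos=np.array([.58795,.0280546,.1784936]),tcp_rot=np.array([.784626,.234819,.550508,-.161749]))
H=np.c_[xh,yh,[0,0,1]]
for n,a,b,g in (('front',(220.2,47.6),(182.8,85),(130.4,206.9)),('rear',(222.2,46.2),(188,88.2),(137.8,206.3))):
    p,e=tri(ray('wrist',a,A),ray('wrist',b,B),ray('wrist',g,G));print(n,p,e,H.T@(p-N))
    p,e=tri(ray('wrist',b,B),ray('wrist',g,G));print(n,p,e,H.T@(p-N))
p,e=tri(ray('wrist',(160.4,220.6),B),ray('wrist',(97,271),G));print(e)
```

```text
front [0.5553 0.12   0.2195] [np.float64(0.2), np.float64(0.2), np.float64(0.1)] [0.0581 0.0984 0.0695]
front [0.5553 0.1198 0.2196] [np.float64(0.1), np.float64(0.1)] [0.058  0.0982 0.0696]
rear [0.5598 0.1217 0.2165] [np.float64(0.4), np.float64(0.5), np.float64(0.5)] [0.0629 0.0979 0.0665]
rear [0.5603 0.1223 0.2163] [np.float64(0.4), np.float64(0.4)] [0.0636 0.0982 0.0663]
[np.float64(21.4), np.float64(21.4)]
```

Emit:
jog_arm:
  moves:
    - {"tx": 4,"ty": 0.3,"tz": 0.7,"rx": 0,"ry": 0,"rz": 0,"claw": 255}
    - {"tx": 8,"ty": 0.5,"tz": 1.4,"rx": 0,"ry": 0,"rz": 0,"claw": 255}
    - {"tx": 12,"ty": 0.8,"tz": 2,"rx": 0,"ry": 0,"rz": 0,"claw": 255}
    - {"tx": 14.8,"ty": 0.9,"tz": 2.5,"rx": 0,"ry": 0,"rz": 0,"claw": 255}
    - {"tx": 14.8,"ty": 0.9,"tz": 2.5,"rx": 0,"ry": 0,"rz": 0,"claw": 255}
    - {"tx": 14.8,"ty": 0.9,"tz": 2.5,"rx": 0,"ry": 0,"rz": 0,"claw": 255}

```text
time_s: 9.35
ee_pos: [0.5946, 0.0313, 0.1915]
tcp_rot: [0.785, 0.235, 0.551, -0.162]
ft_force: [-0.2, 0.1, 0.7]
width: 0.0007
```

Run:
```python
from go import *
import cv2,json
o=bot.get_obs();print(o['ee_pos'].tolist(),o['tcp_rot'].tolist(),o['ft_force'].round(2),o['qvel'].round(3))
for n in ('wrist','side','top'):
    f=bot.grab_frame(n)[:,:,::-1]; cv2.imwrite(f'pics/{n}7.png',f)
o=bot.get_obs();print(o['ee_pos'])
a=cv2.imread('pics/wrist7.png');b=cv2.imread('pics/side7.png');c=cv2.imread('pics/top7.png')
cv2.imwrite('pics/st7.png',cv2.hconcat([cv2.resize(b[120:190,320:390],(400,400),interpolation=cv2.INTER_CUBIC),cv2.resize(c[135:205,335:405],(400,400),interpolation=cv2.INTER_CUBIC)]))
cv2.imwrite('pics/w7.png',cv2.resize(a[180:300,20:180],None,fx=5,fy=5,interpolation=cv2.INTER_CUBIC))
```

```text
[0.5945705014965141, 0.031254430533477665, 0.19147915019039344] [0.7845757575628083, 0.23464026828878856, 0.550656939994296, -0.1617459723709655] [-0.24  0.07  0.66] [-0.002  0.001  0.001  0.002  0.002 -0.001]
[0.59448947 0.03118591 0.19126463]
```

View pics/w7.png

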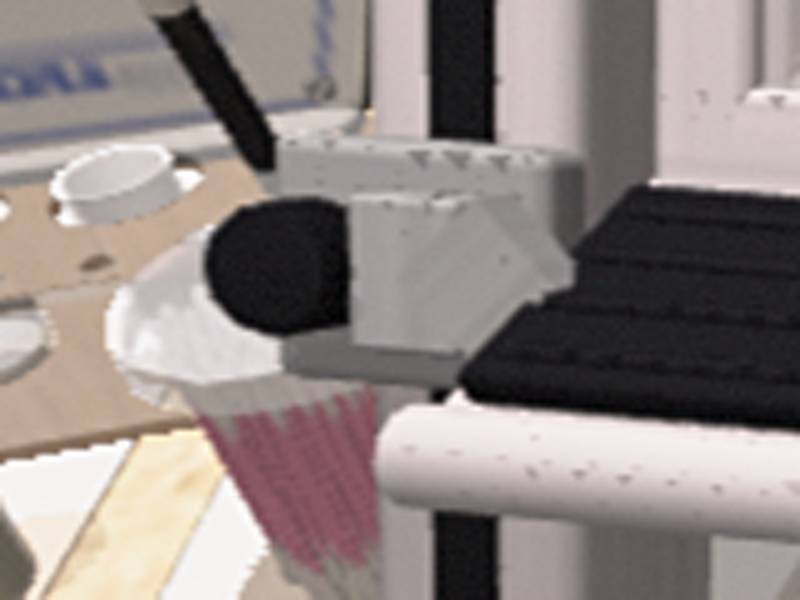

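View pics/st7.png

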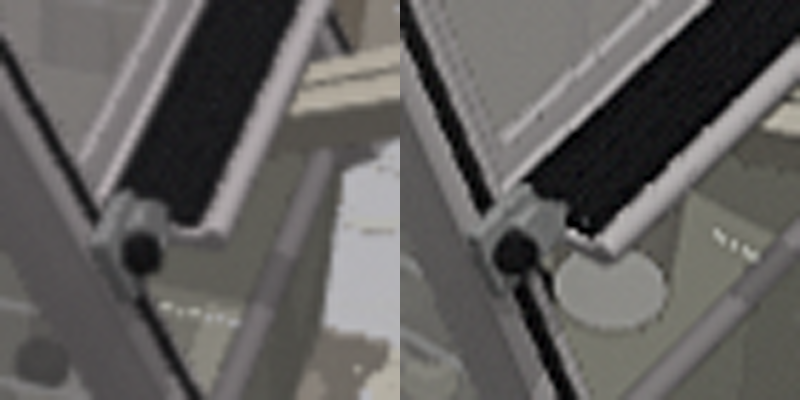

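Run:
```python
from lift import *
import cv2
np.set_printoptions(precision=4,suppress=True)
B=dict(ee_pos=np.array([.50556834,-.02083441,.14491995]),tcp_rot=np.array([.78589578,.23374595,.54869192,-.1633029]))
K=dict(ee_pos=np.array([.59457,.0312544,.191479]),tcp_rot=np.array([.784576,.23464,.550657,-.161746]))
H=np.c_[xh,yh,[0,0,1]]
for uv in ((170,211.4),(196,187),(168.5,212)): print(uv,H.T@(plane(ray('wrist',uv,B),.157)-N))
print('lift wrist',lift('wrist',(95.6,271),nL0,K))
s=(320+225*.175,120+237*.175);t=(335+208*.175,135+252*.175)
print(lift('side',s,nL0),lift('top',t,nL0))
im=cv2.imread('pics/wrist7.png'); print(im.shape)
cv2.imwrite('pics/w7b.png',cv2.convertScaleAbs(cv2.resize(im[205:265,85:165],None,fx=9,fy=9,interpolation=cv2.INTER_CUBIC),alpha=1.5))
im=cv2.imread('pics/wrist3.png'); 
cv2.imwrite('pics/w3c.png',cv2.convertScaleAbs(cv2.resize(im[175:235,150:230],None,fx=9,fy=9,interpolation=cv2.INTER_CUBIC),alpha=1.2))
```

```text
(170, 211.4) [0.004  0.0981 0.007 ]
(196, 187) [0.0364 0.0943 0.007 ]
(168.5, 212) [0.0032 0.0987 0.007 ]
lift wrist (np.float64(64.93188985384536), np.float64(1.7645970873185002))
(np.float64(63.30522267111065), np.float64(1.6857921624455494)) (np.float64(63.95801982039335), np.float64(0.15459302793063934))
(480, 640, 3)
```

View pics/w7b.png

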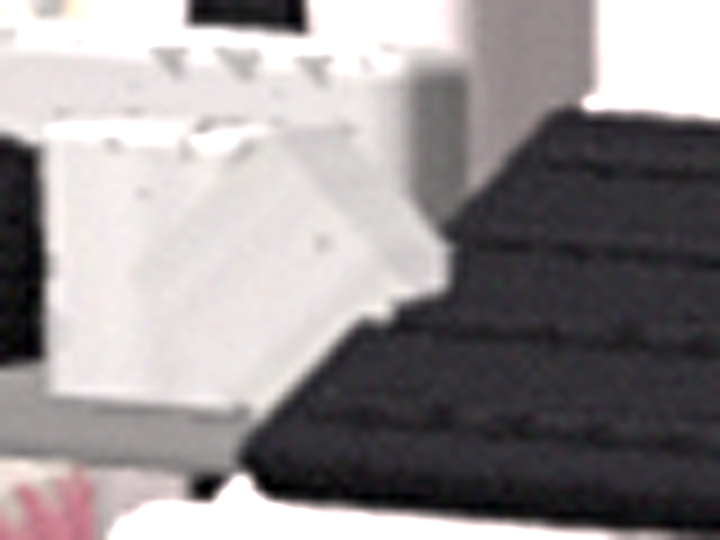

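View pics/w3c.png

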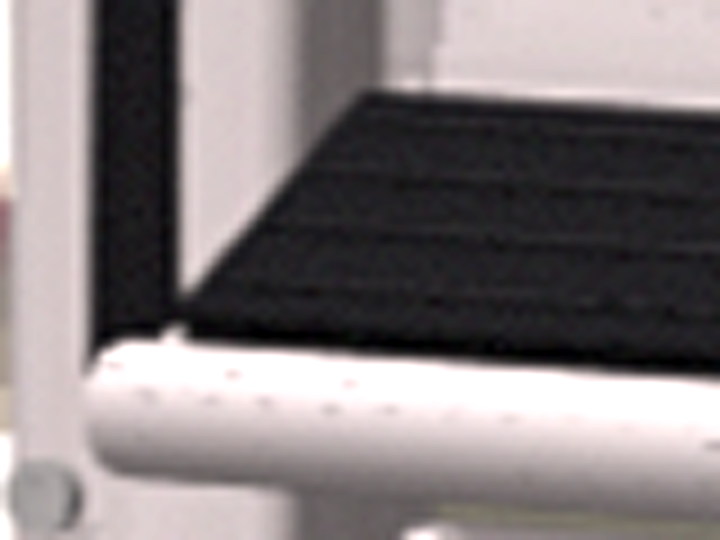

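Run:
```python
from lift import *
np.set_printoptions(precision=1,suppress=True)
K=dict(ee_pos=np.array([.59457,.0312544,.191479]),tcp_rot=np.array([.784576,.23464,.550657,-.161746]))
f=np.array([.5553,.12,.2195]);r=np.array([.5598,.1217,.2165])
for p in (f,r): print((proj('wrist',p,K)-[85,205])*9)
# strip left edge line for lift 63.2 at local z
for zt in (.005,.007):
  for x in (.011,.02,.03,.038):
    for y in (.098,.103):
      p=N+u*.0632+xh*x+yh*y+[0,0,zt]; print(zt,x,y,(proj('wrist',p,K)-[85,205])*9)
```

```text
[410.1 288.4]
[480.1 281.7]
0.005 0.011 0.098 [316.8 427.7]
0.005 0.011 0.103 [227.9 420.5]
0.005 0.02 0.098 [408.7 325.7]
0.005 0.02 0.103 [323.1 319. ]
0.005 0.03 0.098 [502.5 221.5]
0.005 0.03 0.103 [420.4 215.3]
0.005 0.038 0.098 [572.  144.4]
0.005 0.038 0.103 [492.4 138.6]
0.007 0.011 0.098 [304.  398.1]
0.007 0.011 0.103 [214.6 390.9]
0.007 0.02 0.098 [397.1 296.6]
0.007 0.02 0.103 [311.  289.9]
0.007 0.03 0.098 [492. 193.]
0.007 0.03 0.103 [409.4 186.8]
0.007 0.038 0.098 [562.3 116.3]
0.007 0.038 0.103 [482.2 110.5]
```

Emit:
jog_arm:
  moves:
    - {"tx": 1.5,"ty": 0,"tz": 0.3,"rx": 0,"ry": 0,"rz": 0,"claw": 255}
    - {"tx": 3,"ty": 0.2,"tz": 0.5,"rx": 0,"ry": 0,"rz": 0,"claw": 255}

```text
time_s: 9.7
ee_pos: [0.5958, 0.0318, 0.1937]
tcp_rot: [0.785, 0.235, 0.55, -0.162]
ft_force: [-1.6, -0.9, -2.1]
width: 0.0002
```

Emit:
jog_arm:
  moves:
    - {"tx": 0,"ty": 0,"tz": 0,"rx": 0,"ry": 0,"rz": 0,"claw": 255}

```text
time_s: 9.8
ee_pos: [0.5958, 0.0318, 0.1938]
tcp_rot: [0.785, 0.235, 0.55, -0.162]
ft_force: [0.2, -0.2, -0.2]
width: 0.0002
```

Run:
```python
from go import *
import cv2,json
o=bot.get_obs();print(o['ee_pos'].tolist(),o['tcp_rot'].tolist(),o['ft_force'].round(2))
f=bot.grab_frame('wrist')[:,:,::-1]; cv2.imwrite('pics/wrist8.png',f)
b=bot.grab_frame('side')[:,:,::-1]; cv2.imwrite('pics/side8.png',b)
c=bot.grab_frame('top')[:,:,::-1]; cv2.imwrite('pics/top8.png',c)
A=cv2.resize(f[200:290,70:170],(500,450),interpolation=cv2.INTER_CUBIC)
B=cv2.vconcat([cv2.resize(b[125:180,325:385],(240,225)),cv2.resize(c[140:195,340:400],(240,225))])
cv2.imwrite('pics/c8.png',cv2.hconcat([A,B]))
```

```text
[0.5957924922591384, 0.0318266820795039, 0.19375300864526337] [0.784829361607079, 0.23451598618424227, 0.5503444128735612, -0.16175955181167084] [ 0.21 -0.2  -0.17]
```

View pics/c8.png

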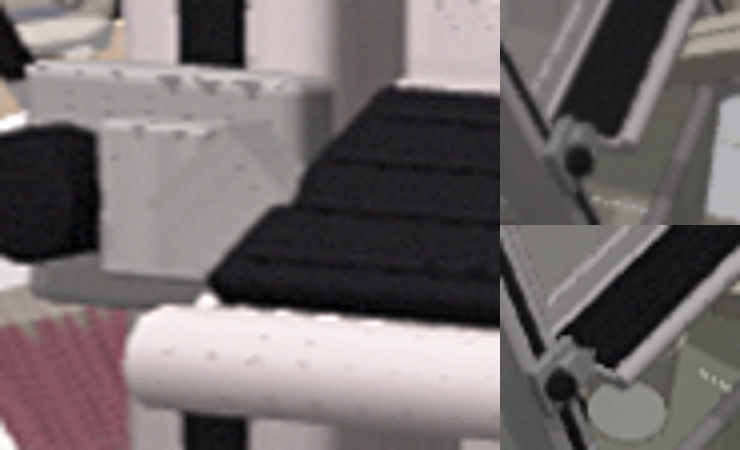

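Run:
```python
import cv2
o=[]
for n,(x,y) in (('w2',(0,0)),('wrist3',(0,135))):
    im=cv2.imread(f'pics/{n}.png'); o.append(cv2.resize(im[y:y+120,x:x+160],None,fx=2.5*2,fy=2.5*2,interpolation=cv2.INTER_CUBIC))
cv2.imwrite('pics/ck1.png',o[0]);cv2.imwrite('pics/ck2.png',o[1])
```

```text
(no output)
```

View pics/ck1.png

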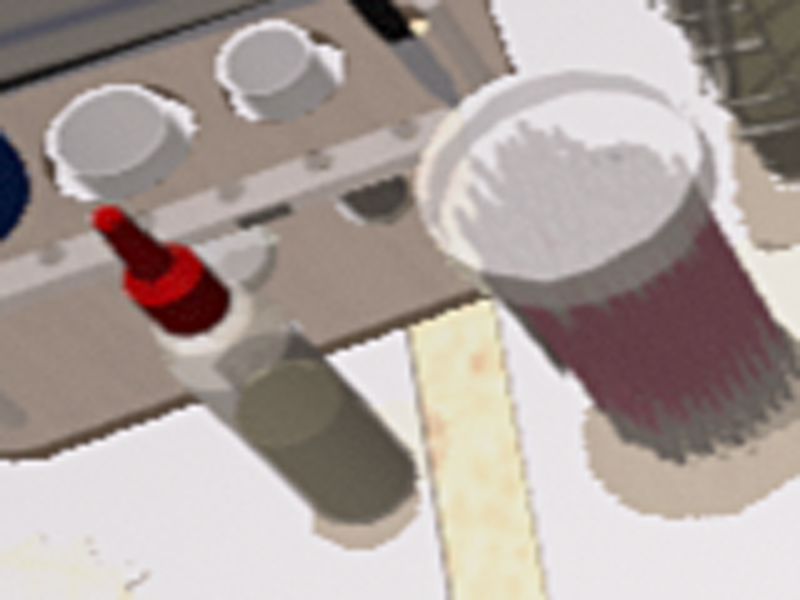

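View pics/ck2.png

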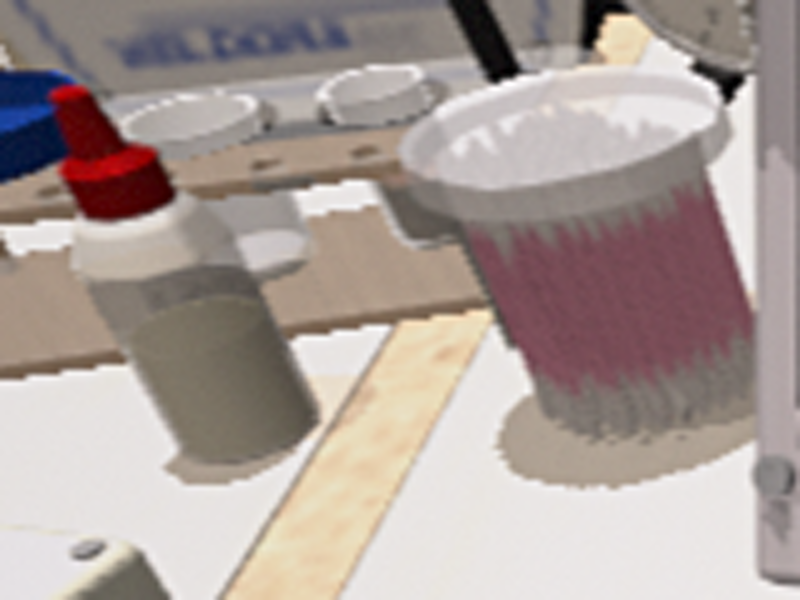

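Run:
```python
from lift import *
np.set_printoptions(precision=4,suppress=True)
A=dict(ee_pos=np.array([.39912579,-.0553185,.27367305]),tcp_rot=np.array([.93021921,.21867773,.28499637,-.07516214]))
B=dict(ee_pos=np.array([.50556834,-.02083441,.14491995]),tcp_rot=np.array([.78589578,.23374595,.54869192,-.1633029]))
print('dropper .101',tri(ray('wrist',(21.4,43),A),ray('wrist',(13.6,153.4),B)))
print('tub .080',tri(ray('wrist',(112.6,35.6),A),ray('wrist',(113,161),B)))
```

```text
dropper .101 (array([0.5382, 0.4475, 0.1008]), [np.float64(0.4), np.float64(0.4)])
tub .080 (array([0.612 , 0.3716, 0.0812]), [np.float64(0.1), np.float64(0.1)])
```

Emit:
jog_arm:
  moves:
    - {"tx": 1.5,"ty": 0,"tz": 0.2,"rx": 0,"ry": 0,"rz": 0,"claw": 255}
    - {"tx": 2.8,"ty": 0.2,"tz": 0.4,"rx": 0,"ry": 0,"rz": 0,"claw": 255}
    - {"tx": 2.8,"ty": 0.2,"tz": 0.4,"rx": 0,"ry": 0,"rz": 0,"claw": 255}

```text
time_s: 10.25
ee_pos: [0.5971, 0.0325, 0.1964]
tcp_rot: [0.785, 0.235, 0.55, -0.162]
ft_force: [-0.9, 0.6, -1.9]
width: 0.0004
```

Run:
```python
from go import *
import cv2,json
o=bot.get_obs();print(o['ee_pos'].tolist(),o['tcp_rot'].tolist(),o['ft_force'].round(2))
f=bot.grab_frame('wrist')[:,:,::-1]; cv2.imwrite('pics/wrist9.png',f)
print(bot.get_obs()['ee_pos'])
cv2.imwrite('pics/w9.png',cv2.hconcat([cv2.resize(f[200:310,70:170],(400,440),interpolation=cv2.INTER_CUBIC),cv2.resize(f[250:360,510:610],(400,440),interpolation=cv2.INTER_CUBIC)]))
```

```text
[0.5970516874609784, 0.03247449193416048, 0.1963525221069397] [0.7847537753061615, 0.23460713512916073, 0.5504044805990617, -0.1617897154509249] [-0.91  0.6  -1.93]
[0.59703778 0.03245927 0.1963227 ]
```

View pics/w9.png

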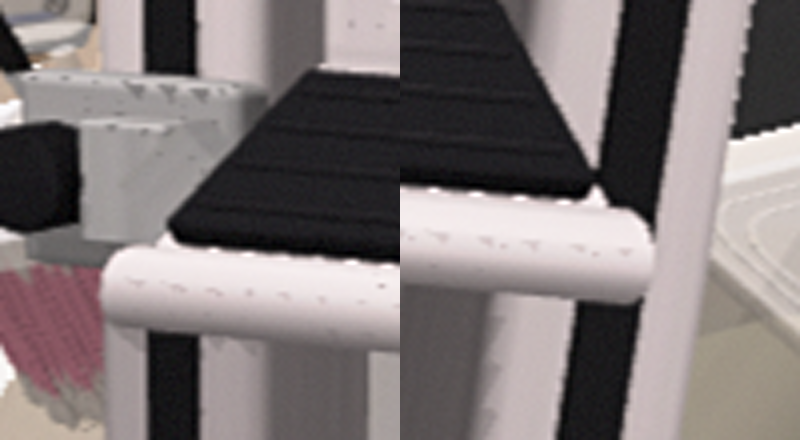

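The lip is now at about the pointer's measured height. I'll lower the fingers off the underside, back out, and check from a distance.

Emit:
jog_arm:
  moves:
    - {"tx": -6,"ty": 0,"tz": 0,"rx": 0,"ry": 0,"rz": 0,"claw": 255}
    - {"tx": -12,"ty": 0,"tz": 0,"rx": 0,"ry": 0,"rz": 0,"claw": 255}
    - {"tx": -12,"ty": 0,"tz": -30,"rx": 0,"ry": 0,"rz": 0,"claw": 255}
    - {"tx": -12,"ty": 0,"tz": -60,"rx": 0,"ry": 0,"rz": 0,"claw": 255}
    - {"tx": -12,"ty": 0,"tz": -90,"rx": 0,"ry": 0,"rz": 0,"claw": 255}
    - {"tx": -12,"ty": 0,"tz": -90,"rx": 0,"ry": 0,"rz": 0,"claw": 255}
    - {"tx": -12,"ty": 0,"tz": -90,"rx": 0,"ry": 0,"rz": 0,"claw": 255}

```text
time_s: 11.0
ee_pos: [0.5228, -0.0166, 0.2159]
tcp_rot: [0.785, 0.234, 0.551, -0.161]
ft_force: [-0.7, 0.1, -0.5]
width: 0.0008
```

Run:
```python
from go import *
import cv2,json
o=bot.get_obs();print(o['ee_pos'].tolist(),o['tcp_rot'].tolist(),o['ft_force'].round(2),o['qvel'].round(3))
f=bot.grab_frame('wrist')[:,:,::-1]; cv2.imwrite('pics/wrist10.png',f)
b=bot.grab_frame('side')[:,:,::-1]; cv2.imwrite('pics/side10.png',b)
c=bot.grab_frame('top')[:,:,::-1]; cv2.imwrite('pics/top10.png',c)
B=cv2.hconcat([cv2.resize(b[115:195,315:395],(400,400),interpolation=cv2.INTER_CUBIC),cv2.resize(c[130:210,330:410],(400,400),interpolation=cv2.INTER_CUBIC)])
cv2.imwrite('pics/st10.png',B)
```

```text
[0.522848478172425, -0.016562659926886075, 0.21590333638215123] [0.7847028480811009, 0.23410065312850958, 0.5509214867784411, -0.16100881908779388] [-0.66  0.14 -0.53] [ 0.031  0.025 -0.003  0.001 -0.01   0.002]
```

View pics/wrist10.png

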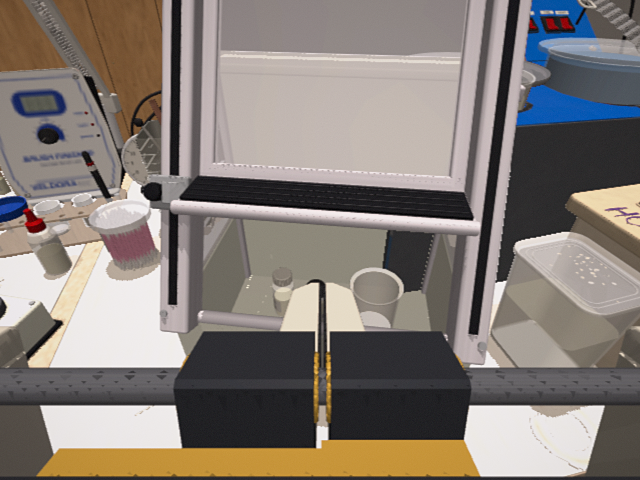

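View pics/st10.png

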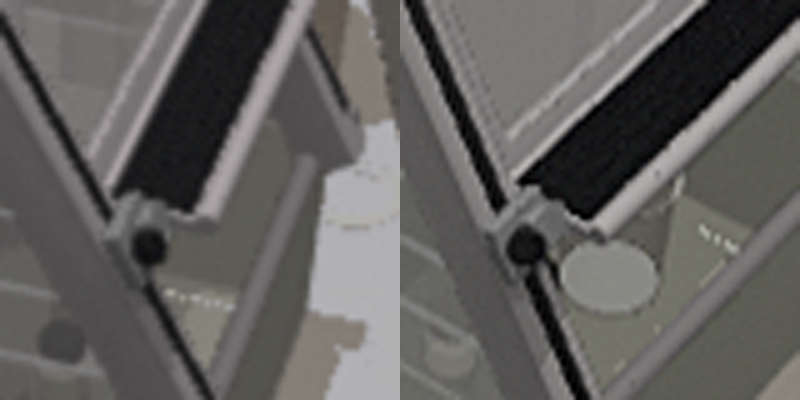

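Run:
```python
from go import *
np.set_printoptions(precision=2,suppress=True)
q0=bot.get_obs()['joints'];print(q0)
for yaw in (33,40,46):
  for pitch in (5,10,15):
    for x in ([.50,-.02,.10],[.53,-.06,.10],[.53,-.06,.12]):
      q,e,a=ik(np.array(x),tool(yaw,pitch),q0)
      T=tool(yaw,pitch).as_matrix(); cam=np.array(x)+T@np.array([.0825,0,-.1665])
      print(yaw,pitch,x,q,round(e,1),round(a,1),cam.round(3))
```

```text
[-0.62 -0.61  2.37  1.27  1.15 -0.06]
33 5 [0.5, -0.02, 0.1] [-0.73 -0.24  2.5   1.65  1.34 -0.69] 1.1 1.9 [ 0.37 -0.11  0.2 ]
33 5 [0.53, -0.06, 0.1] [-0.75 -0.13  2.42  1.66  1.33 -0.71] 0.0 0.0 [ 0.4  -0.15  0.2 ]
33 5 [0.53, -0.06, 0.12] [-0.75 -0.19  2.42  1.65  1.32 -0.65] 0.0 0.0 [ 0.4  -0.15  0.22]
33 10 [0.5, -0.02, 0.1] [-0.72 -0.32  2.5   1.56  1.27 -0.58] 1.0 1.6 [ 0.37 -0.1   0.21]
33 10 [0.53, -0.06, 0.1] [-0.74 -0.2   2.41  1.58  1.26 -0.62] 0.0 0.0 [ 0.4  -0.14  0.21]
33 10 [0.53, -0.06, 0.12] [-0.74 -0.25  2.41  1.56  1.26 -0.56] 0.0 0.0 [ 0.4  -0.14  0.23]
33 15 [0.5, -0.02, 0.1] [-0.7  -0.41  2.5   1.47  1.2  -0.46] 0.5 0.8 [ 0.38 -0.1   0.22]
33 15 [0.53, -0.06, 0.1] [-0.73 -0.26  2.4   1.49  1.21 -0.52] 0.0 0.0 [ 0.41 -0.14  0.22]
33 15 [0.53, -0.06, 0.12] [-0.73 -0.31  2.4   1.47  1.21 -0.46] 0.0 0.0 [ 0.41 -0.14  0.24]
40 5 [0.5, -0.02, 0.1] [-0.75 -0.17  2.44  1.59  1.42 -0.7 ] 0.0 0.0 [ 0.38 -0.12  0.2 ]
40 5 [0.53, -0.06, 0.1] [-0.77 -0.05  2.34  1.57  1.43 -0.72] 0.0 0.0 [ 0.41 -0.16  0.2 ]
40 5 [0.53, -0.06, 0.12] [-0.77 -0.1   2.34  1.57  1.43 -0.66] 0.0 
[... 685 characters left out ...]
0.77  0.02  2.27  1.5   1.52 -0.72] 0.0 0.0 [ 0.42 -0.17  0.2 ]
46 5 [0.53, -0.06, 0.12] [-0.77 -0.02  2.27  1.5   1.52 -0.67] 0.0 0.0 [ 0.42 -0.17  0.22]
46 10 [0.5, -0.02, 0.1] [-0.74 -0.16  2.37  1.45  1.45 -0.64] 0.0 0.0 [ 0.4  -0.13  0.21]
46 10 [0.53, -0.06, 0.1] [-0.76 -0.04  2.27  1.43  1.46 -0.65] 0.0 0.0 [ 0.43 -0.17  0.21]
46 10 [0.53, -0.06, 0.12] [-0.76 -0.08  2.27  1.43  1.47 -0.6 ] 0.0 0.0 [ 0.43 -0.17  0.23]
46 15 [0.5, -0.02, 0.1] [-0.73 -0.22  2.37  1.37  1.39 -0.56] 0.0 0.0 [ 0.4  -0.12  0.22]
46 15 [0.53, -0.06, 0.1] [-0.75 -0.09  2.26  1.36  1.41 -0.58] 0.0 0.0 [ 0.43 -0.16  0.22]
46 15 [0.53, -0.06, 0.12] [-0.75 -0.13  2.26  1.36  1.42 -0.53] 0.0 0.0 [ 0.43 -0.16  0.24]
```

Run:
```python
from go import *
x=np.array([.50,-.03,.106]);print(delta(x,tool(40,10)))
o=bot.get_obs();print(o['ee_pos'])
```

```text
(array([-111.9,   -0.8,   11.7]), array([ 6.7, 10. , -1.6]))
[ 0.52301947 -0.01542143  0.21519656]
```

Emit:
jog_arm:
  moves:
    - {"tx": -30,"ty": 0,"tz": -10,"rx": 2,"ry": 3,"rz": 0,"claw": 255}
    - {"tx": -60,"ty": 0,"tz": -5,"rx": 4,"ry": 6,"rz": -1,"claw": 255}
    - {"tx": -90,"ty": -1,"tz": 5,"rx": 6,"ry": 9,"rz": -1.5,"claw": 255}
    - {"tx": -112,"ty": -1,"tz": 12,"rx": 6.7,"ry": 10,"rz": -1.6,"claw": 255}
    - {"tx": -112,"ty": -1,"tz": 12,"rx": 6.7,"ry": 10,"rz": -1.6,"claw": 255}
    - {"tx": -112,"ty": -1,"tz": 12,"rx": 6.7,"ry": 10,"rz": -1.6,"claw": 255}
    - {"tx": -112,"ty": -1,"tz": 12,"rx": 6.7,"ry": 10,"rz": -1.6,"claw": 255}

```text
time_s: 11.85
ee_pos: [0.5006, -0.0296, 0.1074]
tcp_rot: [0.719, 0.263, 0.604, -0.219]
ft_force: [-0.4, 0.2, 0.9]
width: 0.0004
```

Run:
```python
from go import *
import cv2
from h import *
o=bot.get_obs();print(o['ee_pos'].tolist(),o['tcp_rot'].tolist(),o['qvel'].round(3))
f=bot.grab_frame('wrist')[:,:,::-1]; cv2.imwrite('pics/wrist11.png',f)
for z in (.2155,.2175,.2195): print(z,proj('wrist',np.array([.5575,.121,z]),o), proj('wrist',np.array([.501,.098,z])+.039*np.array([.8957,.4446,0]),o))
```

```text
[0.5006148850836262, -0.02956887722902311, 0.10740445399707875] [0.7194387986518386, 0.26305645731628213, 0.604215095516861, -0.21939287501684515] [-0.004 -0.018 -0.001  0.002  0.003 -0.01 ]
0.2155 [213.74913643  60.35873896] [191.46973077  60.57237245]
0.2175 [213.37233866  57.24480072] [190.97993013  57.22604731]
0.2195 [212.99286339  54.10873504] [190.48638734  53.85415581]
```

View pics/wrist11.png

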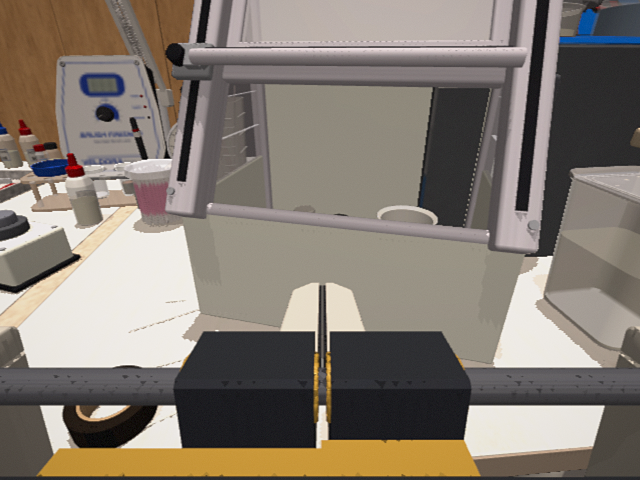

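Run:
```python
import cv2,numpy as np
im=cv2.imread('pics/wrist11.png')
a=cv2.resize(im[35:90,165:245],None,fx=10,fy=10,interpolation=cv2.INTER_CUBIC)
cv2.imwrite('pics/w11a.png',cv2.convertScaleAbs(a,alpha=1.3))
g=cv2.cvtColor(im,cv2.COLOR_BGR2GRAY)
for x in (195,205,230,300,400,500,515): print(x,g[42:78,x])
```

```text
195 [144 120 127 138 136 139 181 212 182 179 169 155 146 136 118 113 105  99
  97  92  86  79  76  71  62  63  63  78  94  95  93  95  90  82  73  61]
205 [141 120 124 138 134  86 170 214 203 186 169 158 147 133 119 110 104 100
  97  93  87  80  75  63  60  62  75  88  96  95  96  96  91  82  76  64]
230 [179 178 178 180 179  75 164 215 203 188 170 158 147 135 122 113 106 101
  97  93  88  81  72 107 121 123 123 123 122 124 121 125 125 130 124 117]
300 [197 184 185 187 144  76 222 220 198 191 179 164 151 143 128 121 111 106
 102  99  93  85  76  86 121 124 122 122 124 124 121 123 124 130 131 127]
400 [184 180 184 187  96  84 227 224 212 202 188 173 158 145 134 125 121 112
 106  99  95  90  86  77  98 124 127 125 124 123 127 124 122 122 127 126]
500 [179 181 181 144  66 162 221 217 206 196 187 175 162 148 136 125 121 113
 109 103  99  91  90  80  76  96 125 130 129 124 124 127 127 122 125 125]
515 [ 80  82  82  80  91 182 222 214 206 197 186 175 161 146 136 122 118 116
 111 105  98  91  87  81  74 104 140 144 142 144 146 147 147 147 147 149]
```

View pics/w11a.png

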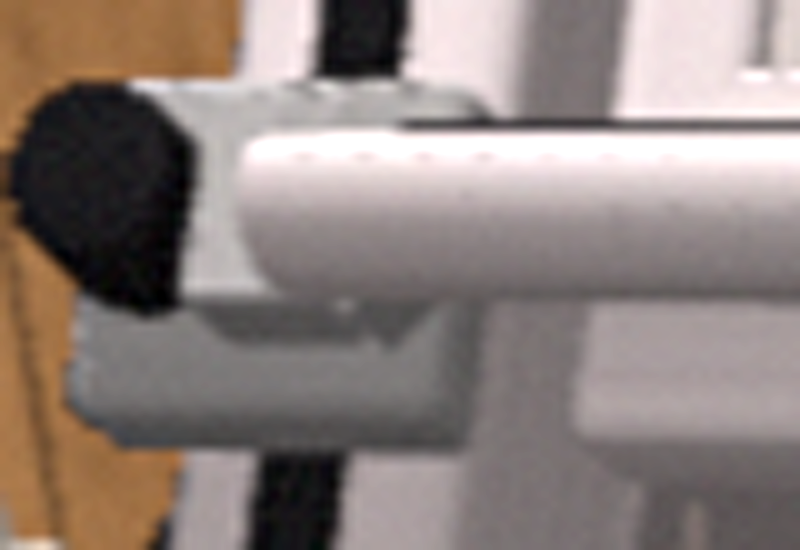

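The near-horizontal view shows the nose band at the lip's left end, rows 47.7–64.5 with its centre near 56. That puts the nose at z ≈ 0.218 m, against about 0.2175 m for the pointer tip. The band is 10 mm thick, as the task gives. The sash is holding and the robot is clear, so I'll hand in.

Run:
```python
from station import bot
o=bot.get_obs();print(o['time_s'],o['ft_force'].round(2),o['qvel'].round(3))
print(bot.sign_off())
```

```text
11.9 [ 0.01 -0.85 -0.06] [-0.003 -0.007  0.005  0.002  0.001 -0.01 ]
the job is handed in; nothing more can be done
None
```

I pressed the fan button fully in and then pushed the window up until its lip was level with the pointer. I handed in at 11.9 s of the 38 s allowed.

- **Button:** it hit its stop at z ≈ 0.061 m. The force jumped to about 34 N vertical at the fingertips, just over 36 N including the sideways part.
- **Window:** with the fingers closed under the middle of the lip, I pushed along the slope with about 2–4 N, raising it about 68 mm. The fingers then dropped away and backed out.
- **Last check:** a wrist view level with the lip put the nose at z ≈ 0.218 m. Earlier wrist views put the pointer tip at about 0.2165–0.2195 m, middle about 0.2178 m, because its edge slopes. The window stayed up with the robot touching nothing.

**Disagreements:**
- **Side and top cameras:** they put the tip lower, at about 0.215–0.2165 m. They had also read the button and the hood's foot 3–6 mm low, so I went with the wrist views. Those matched the known heights of the dropper and tub to about 1 mm.
- **Pointer and lip cover:** near the end, the tip seemed to overlap the cover's left edge in the pictures. The push force did not rise, and the clamp had not moved in the side and top pictures taken 5 mm below the final height. I did not re-measure it afterwards.

I did not measure the loose things at the end, but nothing touched them as far as I could see.

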